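# Grade cleaned milling balls into a clamped tray

## Task

Grade the cleaned milling balls: set the empty two-bay tray squarely in the nest at the foot of the sloped grader and swing the toggle clamp over onto it, then tip each loaded pan onto the right-hand feed area at the head of the board so that the balls roll down into the tray, the large ones into the left bay (seen from the robot) and the small ones into the right. With all balls down, swing the clamp fully back open and carry the tray back to the middle of the rubber mat, balls still graded; stand the emptied pans upright on the open bench. Never touch the balls with the gripper, and leave the bottle and beaker where they are.

Things in the scene. Friction and masses are not known exactly. Their poses are not given: they have to be found in the camera images.
- grader: Ball grader fixed to the bench: aluminium board 171 mm wide, sloping 14 deg down towards the robot. Origin on the bench; x points up the slope, y to the left seen from the robot, z up. Foot edge at x = -58 mm, 34 mm high; head at x = +136 mm, 82 mm high. Side and head walls stand 22 mm above the board (top at most 106 mm above the bench).
- fence (a point): Middle of the slanted steel fence that crosses the board 16 mm above its surface. Small balls roll under it, straight down into the right lane (grader y < 0); large balls are led along it and past its end into the left lane (y > 0).
- nest (a point): Centre of the nest on the bench at the foot of the board: x = -108 mm, y = 0 in the grader's frame, same axes. The tray lies here with tray x along grader x. Free space: 48 mm to the 50 mm high front guard, 49 mm to the board, 86 mm to each 12 mm high side rail.
- feed (a point): Point on the board's surface in the middle of the feed area: x = +110 mm, y = -40 mm in the grader's frame, 76 mm above the bench; same axes. Pour over it in the grader's -x direction. The feed area is 86 mm wide between 22 mm high walls (grader y = +3 and -83 mm), so hold the tipped pan (84 mm wide) just above the walls.
- clamp_hinge (a point): Axis of the toggle clamp, along the grader's x, 52 mm above the bench and 135 mm left (+y) of the nest's centre.
- clamp_knob (a point): Centre of the clamp's black grip knob: cylinder 24 mm diameter, 26 mm long, axis along the hinge axis; pinch its flat ends (facing grader +-x) from above and lead it in an arc. It is 100 mm from the hinge axis. Open: handle leans 80 deg outwards (+y), knob 69 mm above the bench. Closed: handle upright, knob 152 mm up, straight over the hinge.
- clamp (a joint): Toggle clamp angle: 0 = fully open (arm up, handle leaning outwards); 1.4 rad = closed, its rubber pad bearing on the left end wall of the tray in the nest (stop at 1.46 without a tray). Its weight carries it over centre at about 0.7 rad: it takes about 1.5 N at the knob and falls the rest of the way by itself.
- mat: Thin black rubber mat, 150 (x) x 210 (y) x 3 mm, fixed to the bench; origin at the centre of its underside. The tray starts on it and must end on it.
- tray_grip (a point): Collecting tray, white plastic, 90 (x) x 166 (y) mm, walls 28 mm high (end walls 12 mm thick), 0.35 kg; a wall at y = 0 makes two bays, each 82 x 68 mm. A grip fin rises in the middle: 36 mm long (x), 10 mm thick (y), top 78 mm up. This point is in the fin, 64 mm above the tray's underside, with the tray's axes. Grasp across the fin (along y). Looks the same turned half round.
- pan1_grip (a point): White plastic pouring pan, 74 (x) x 84 (y) mm, walls 34 mm high, open mouth at -x, 0.15 kg. Floor rises from 5 mm at the back to 20 mm at the mouth: balls lie at the back, at most one in each of two channels (y = +-22 mm). Grip fin 36 long (x), 10 thick (y), top 82 mm up; this point is in it, 68 mm above the underside. Grasp along y, fingertips 45 mm or more up; balls leave at 40 deg tip.
- pan2_grip (a point): White plastic pouring pan, 74 (x) x 84 (y) mm, walls 34 mm high, open mouth at -x, 0.15 kg. Floor rises from 5 mm at the back to 20 mm at the mouth: balls lie at the back, at most one in each of two channels (y = +-22 mm). Grip fin 36 long (x), 10 thick (y), top 82 mm up; this point is in it, 68 mm above the underside. Grasp along y, fingertips 45 mm or more up; balls leave at 40 deg tip.
- pan3_grip (a point): White plastic pouring pan, 74 (x) x 84 (y) mm, walls 34 mm high, open mouth at -x, 0.15 kg. Floor rises from 5 mm at the back to 20 mm at the mouth: balls lie at the back, at most one in each of two channels (y = +-22 mm). Grip fin 36 long (x), 10 thick (y), top 82 mm up; this point is in it, 68 mm above the underside. Grasp along y, fingertips 45 mm or more up; balls leave at 40 deg tip.
- large1_center (a point): Centre of a large bare steel milling ball, 30 mm diameter, 110 g. Starts in a pan; may be absent.
- large2_center (a point): Centre of a large bare steel milling ball, 30 mm diameter, 110 g. Starts in a pan; may be absent.
- large3_center (a point): Centre of a large bare steel milling ball, 30 mm diameter, 110 g. Starts in a pan; may be absent.
- small1_center (a point): Centre of a small bare steel milling ball, 14 mm diameter, 12 g. Starts in a pan; may be absent.
- small2_center (a point): Centre of a small bare steel milling ball, 14 mm diameter, 12 g. Starts in a pan; may be absent.
- small3_center (a point): Centre of a small bare steel milling ball, 14 mm diameter, 12 g. Starts in a pan; may be absent.
- reagent: Bystander: glass reagent bottle with blue cap, 70 mm diameter, 130 mm high. Origin at its underside.
- beaker: Bystander: clear beaker, 70 mm diameter, 90 mm high. Origin at its underside.

How it is judged (in metres and radians):
On the way, in this order (a step that is already met when the one before it is completed fails the run):
1. the tray lies squarely in the nest and the toggle clamp is closed onto it (horizontal distance between tray_grip and nest below 0.008 m and height (world z) of tray_grip below 0.069 m and angle between the x axis of tray_grip and the x axis of grader, either way round below 0.08 rad and value of joint clamp above 1.3 rad and contact force between clamp and tray above 0.5 N), for 0.3 s.
2. with the clamp still closed, every ball is down in the tray in the nest: large balls in the left bay, small in the right (x of large1_center in the frame of grader between -0.156 and -0.06 m and y of large1_center in the frame of grader between 0.003 and 0.085 m and height (world z) of each of large1_center, large2_center, large3_center, small1_center, small2_center, small3_center below 0.042 m and x of large2_center in the frame of grader between -0.156 and -0.06 m and y of large2_center in the frame of grader between 0.003 and 0.085 m and x of large3_center in the frame of grader between -0.156 and -0.06 m and y of large3_center in the frame of grader between 0.003 and 0.085 m and x of small1_center in the frame of grader between -0.156 and -0.06 m and y of small1_center in the frame of grader between -0.085 and -0.003 m and x of small2_center in the frame of grader between -0.156 and -0.06 m and y of small2_center in the frame of grader between -0.085 and -0.003 m and x of small3_center in the frame of grader between -0.156 and -0.06 m and y of small3_center in the frame of grader between -0.085 and -0.003 m and value of joint clamp above 1.3 rad and contact force between clamp and tray above 0.5 N), for 0.3 s.
3. the clamp is swung back fully open (value of joint clamp below 0.2 rad), for 0.2 s.
At the end, for the whole second after the job is handed in: The tray stands on the mat, its centre within 30 mm of the mat's centre, level and at rest; all large balls lie in one bay and all small balls in the other; the clamp is open (below 0.2 rad); every pan stands upright and at rest on the bench (horizontal distance between tray_grip and mat below 0.03 m and height (world z) of tray_grip below 0.071 m and angle between tray_grip's own z axis and vertical below 0.06 rad and linear speed of each of tray, pan1, pan2, pan3 below 0.02 m/s and ((x of large1_center in the frame of tray_grip between -0.048 and 0.048 m and y of large1_center in the frame of tray_grip between 0.003 and 0.085 m and x of large2_center in the frame of tray_grip between -0.048 and 0.048 m and y of large2_center in the frame of tray_grip between 0.003 and 0.085 m and x of large3_center in the frame of tray_grip between -0.048 and 0.048 m and y of large3_center in the frame of tray_grip between 0.003 and 0.085 m and x of small1_center in the frame of tray_grip between -0.048 and 0.048 m and y of small1_center in the frame of tray_grip between -0.085 and -0.003 m and x of small2_center in the frame of tray_grip between -0.048 and 0.048 m and y of small2_center in the frame of tray_grip between -0.085 and -0.003 m and x of small3_center in the frame of tray_grip between -0.048 and 0.048 m and y of small3_center in the frame of tray_grip between -0.085 and -0.003 m) or (x of large1_center in the frame of tray_grip between -0.048 and 0.048 m and y of large1_center in the frame of tray_grip between -0.085 and -0.003 m and x of large2_center in the frame of tray_grip between -0.048 and 0.048 m and y of large2_center in the frame of tray_grip between -0.085 and -0.003 m and x of large3_center in the frame of tray_grip between -0.048 and 0.048 m and y of large3_center in the frame of tray_grip between -0.085 and -0.003 m and x of small1_center in the frame of tray_grip between -0.048 and 0.048 m and y of small1_center in the frame of tray_grip between 0.003 and 0.085 m and x of small2_center in the frame of tray_grip between -0.048 and 0.048 m and y of small2_center in the frame of tray_grip between 0.003 and 0.085 m and x of small3_center in the frame of tray_grip between -0.048 and 0.048 m and y of small3_center in the frame of tray_grip between 0.003 and 0.085 m)) and height (world z) of each of large1_center, large2_center, large3_center, small1_center, small2_center, small3_center below 0.042 m and linear speed of each of large1, large2, large3, small1, small2, small3 below 0.15 m/s and value of joint clamp below 0.2 rad and height (world z) of each of pan1_grip, pan2_grip, pan3_grip below 0.074 m and angle between each of pan1_grip, pan2_grip, pan3_grip's own z axis and vertical below 0.08 rad); the robot touches nothing.
It fails at once if a bystander (reagent bottle or beaker) is pushed more than 3 cm (distance of any of reagent, beaker from where it was at the start of the episode above 0.03 m).
It fails at once if the gripper's fingers touch a cleaned ball (contact force between the fingers and large1 above 0.5 N or contact force between the fingers and large2 above 0.5 N or contact force between the fingers and large3 above 0.5 N or contact force between the fingers and small1 above 0.5 N or contact force between the fingers and small2 above 0.5 N or contact force between the fingers and small3 above 0.5 N).
Of large1, large2, large3, small1, small2, small3 only 3 to 6 are there at a start; the rules pass over those that are not, and their reading is None.
At some moment in a run one of pan1, pan2, pan3 may be knocked a few centimetres aside while the robot is not near it.
It also fails if it takes over 210 s, if anything falls off the work surface, if the arm or the gripper's body presses on something with over 40 N, if the wrist force passes 120 N, or if a joint passes its speed limit or range.

## Robot

A 6-joint arm with a two-finger parallel gripper is mounted at the origin on the work surface. World frame = base frame: x ahead of the robot, y to its left, z up, the work surface at z = 0. Lengths are in mm, angles in rad, forces in N, time in s.
With the tool pointing down it reaches from about 300 to 775 mm from the base axis. Payload 14.6 kg.
Tool frame: the origin (TCP) lies midway between the tips of the shut fingers; the grasp point (between the pads) lies 19 mm behind it; z points along the fingers, y is the line along which they close (so a half turn about z gives the same grasp; the last joint's range is limited). The gripper opens to 94 mm and grips with 3 to 60 N. Pads are 16 mm wide; open, the fingers measure 119 mm over their backs; the gripper's body (75 mm by 177 mm) begins 78 mm behind the grasp point.
Start: joints at [1.158, 0.3, 1.521, -0, 1.321, -0.067], TCP at [186.419, 517.433, 174.846] pointing down, gripper open.
Joint ranges: [-3.03, 3.03], [-0.79, 2.21], [0.23, 2.52], [-1.04, 4.18], [0, 3.07], [-2.55, 2.55]. Speed limits (rad/s): [2.22, 2.22, 2.57, 3.14, 3.14, 3.14].

## Interface

Orientations are given as [roll, pitch, yaw] about the fixed x, y, z axes, in that order (R = Rz(yaw) Ry(pitch) Rx(roll)).
In Python, from cell import manip, camera gives the robot as it stands.
- The arm moves only by the tool move_arm, never from a script. Its arguments are lists of equal length, an entry for each row: "dp": the shift along the world's x, y, z in mm, a list of three; "rotation": the turn, a rotation vector about the world's x, y, z in rad, a list of three; "hand": the opening, from 0 (shut) to 1 (fully open). A call has 1 to 10 rows; each row shifts and turns the commanded pose from where the row before left it; what a row does not reach is not made up. A row lasts 1/8 s, in which the tool goes at most 62.5 mm and 10.7 degrees, less where a joint would pass 70% of its speed; a pose out of reach is approached as far as the arm can. A call with a gripper value outside its range is refused whole. The fingers move at their own pace and stop on an object; "newtons" is the grip in N (left out, the last holds). Time passes only in rows, so rows that do not move let the fingers close. It gives the time, the measured TCP pose, the force, the opening and the grip force at its end, in the units of the state.
- manip.read_state(): the state, without advancing time (a new reading comes with each control period).
- camera(name): name is "scene" or "top" or "wrist"; returns a dict with "image" (384x512x3 uint8, red, green, blue), "fx", "fy", "cx", "cy" (pixels), "R" (3x3) and "t" (3): a world point X has camera coordinates R X + t; the wrist camera has in their place "mount" (4x4, takes a point from camera to tool coordinates, whose origin is the TCP and whose axes are the flange's). Camera axes: x right, y down, z forward; pixel columns grow to the right and rows downward; lengths in mm; the calibration is good to about 2 mm. A picture is of the moment at which its call begins: read the wrist's pose just before it. There is no depth.
- manip.sign_off(): hands the job in; it is judged then, once.
The state is a dict: "clock": time; "joints": joint angles; "qd": joint speeds; "effort": joint torques, N m; "eef_pos": TCP position; "eef_rot": TCP orientation; "wrist_force": force on the tool from outside, world axes, zero at the start; "moment": the same for the moment, N m; "finger_gap": finger opening in mm; "finger_force": force on a finger pad.
Only numpy, scipy, OpenCV 4.12 (cv2) and the standard library are available. Lean on these libraries where they do the work, as an engineer would, in place of code of your own. Each camera call takes 0.05 s, during which the arm holds its last target. There are 200 camera calls.

## Working session

There is one attempt and no reset: what is moved stays moved. The work goes in short steps, Python scripts to look and compute and a tool call to move; the robot and the scene stay as the last step left them, time stands still between calls to the robot, and variables do not carry over. Pictures are saved under pics/ and viewed, at most 14 in all, crops included, and the job is handed in when it is done.

Besides the shell and the picture viewer there is one more tool, called by a JSON object that holds its "api" and its "payload", one argument or row to a line. move_arm: Moves the arm, as the interface text tells. Its arguments: {"type":"object","properties":{"dp":{"type":"array","items":{"type":"array","items":{"type":"number"}}},"rotation":{"type":"array","items":{"type":"array","items":{"type":"number"}}},"hand":{"type":"array","items":{"type":"number"}},"newtons":{"type":"number"}},"required":["dp","rotation","hand"]}

```bash
ls; mkdir -p pics
python3 - <<'E'
from cell import manip,camera
import cv2,numpy as np
s=manip.read_state();print(s)
for n in("scene","top"):
    c=camera(n);cv2.imwrite(f"pics/{n}0.png",c["image"][:,:,::-1])
    print(n,c["fx"],c["fy"],c["cx"],c["cy"],np.round(c["R"],4).tolist(),np.round(c["t"],1))
    np.savez(f"{n}0.npz",**c)
c=camera("wrist");print(c["fx"],c["cx"],c["cy"],np.round(c["mount"],4).tolist())
a=cv2.imread("pics/scene0.png");b=cv2.imread("pics/top0.png")
cv2.imwrite("pics/top0b.png",cv2.resize(b,(800,600),interpolation=cv2.INTER_CUBIC))
E
```

```text
pics
{'clock': 0.0, 'joints': array([ 1.15836998e+00,  3.00457560e-01,  1.52161170e+00, -7.79354137e-06,
        1.32072710e+00, -6.65819148e-02]), 'qd': array([-0.00041326, -0.00083429,  0.0002883 , -0.00161775, -0.00229231,
        0.00134461]), 'effort': array([ 1.93342086e-03, -5.31806266e+01, -3.52736843e+01,  7.09448196e-02,
        2.43466313e-02, -1.05026754e-04]), 'eef_pos': array([186.31215145, 517.14197971, 174.2808364 ]), 'eef_rot': array([-3.14039111e+00, -7.25539942e-05,  2.79575011e+00]), 'wrist_force': array([-0.03795658,  0.23762464,  0.08576225]), 'moment': array([-0.01504284, -0.03538146,  0.02515576]), 'finger_force': 0.0, 'finger_gap': 93.77456766422709}
scene 352.3904770708424 352.3904770708424 251.1978497875232 193.5164476762487 [[-0.8355, 0.5492, 0.0201], [0.3893, 0.6173, -0.6837], [-0.3879, -0.5634, -0.7295]] [ 478.1 -165.6 1279.8]
top 385.02896949874435 385.02896949874435 252.69509049214662 193.65845820701688 [[0.0217, -0.9998, 0.0007], [-0.9988, -0.0217, -0.043], [0.043, 0.0002, -0.9991]] [-10.5 569.3 989.3]
269.52920223508715 258.80577017872577 195.8557303573267 [[0.0007, -0.9679, -0.2512, 72.601], [1.0, 0.0004, 0.0015, 0.0946], [-0.0014, -0.2512, 0.9679, -209.1248], [0.0, 0.0, 0.0, 1.0]]
```

View pics/top0b.png

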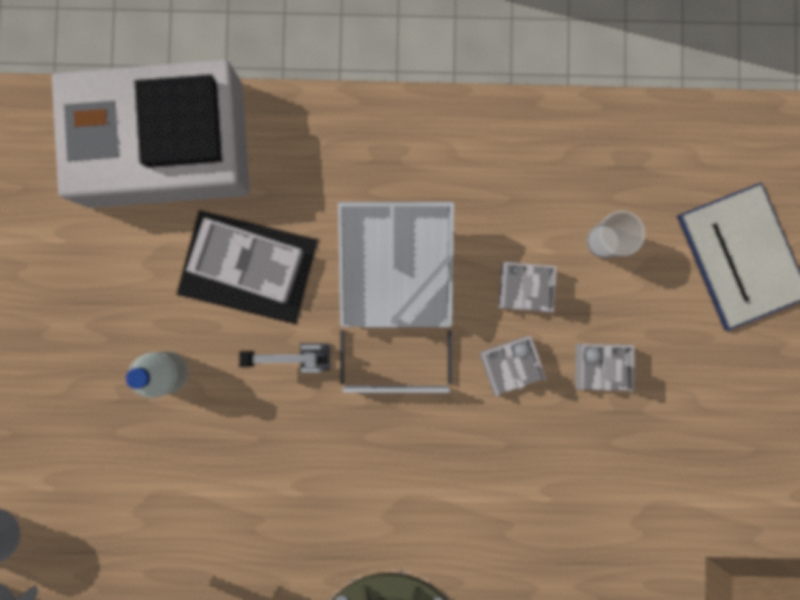

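View pics/scene0.png

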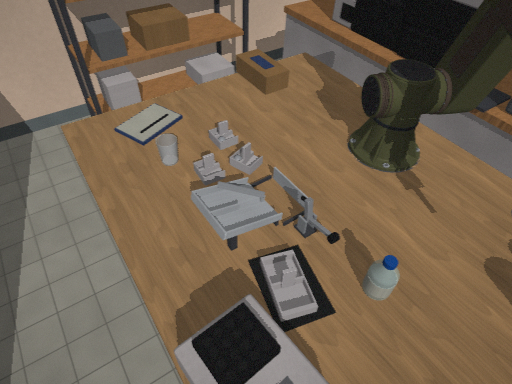

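The top view shows the tray on the tilted mat at (250,265). The grader is in the middle, with its foot at v≈327 and guard at v≈390, and the clamp knob is at (246,359). The three pans are at (528,288), (513,366) and (605,368), mouths towards the robot, with balls at their far ends. The scene view agrees. Next I'll locate these from the top view.

```bash
cat > h.py <<'E'
import numpy as np,cv2
from scipy.spatial.transform import Rotation as Ro
from cell import manip,camera
def onplane(c,uv,z):
    "world points on plane height z; c has R,t"
    uv=np.atleast_2d(np.float64(uv));d=np.c_[(uv[:,0]-c["cx"])/c["fx"],(uv[:,1]-c["cy"])/c["fy"],np.ones(len(uv))]@np.array(c["R"])
    o=-np.array(c["R"]).T@np.array(c["t"]);z=np.broadcast_to(z,len(uv))
    return o+d*((z-o[2])/d[:,2])[:,None]
def proj(c,X):
    p=np.atleast_2d(X)@np.array(c["R"]).T+c["t"];return np.c_[p[:,0]/p[:,2]*c["fx"]+c["cx"],p[:,1]/p[:,2]*c["fy"]+c["cy"]]
def wrist(name=None):
    s=manip.read_state();c=dict(camera("wrist"))
    T=np.eye(4);T[:3,:3]=Ro.from_euler("xyz",s["eef_rot"]).as_matrix();T[:3,3]=s["eef_pos"]
    W=np.linalg.inv(T@np.array(c["mount"]));c["R"]=W[:3,:3];c["t"]=W[:3,3]
    if name: cv2.imwrite(f"pics/{name}.png",c["image"][:,:,::-1])
    return c,s
E
python3 - <<'E'
from h import *
c=dict(np.load("top0.npz"));k=1.5625
for n,p,z in [("foot L",(341,327),50),("foot R",(452,327),50),("head L",(339,203),104),("head R",(453,203),104),("guard L",(342,390),50),("guard R",(450,390),50),
 ("knob",(246,359),69),("hinge",(316,358),52),("pan A",(528,288),20),("pan B",(513,366),20),("pan C",(605,368),20),("tray",(247,260),28),("bottle",(138,378),130),("beaker",(604,243),90)]:
    print(n,np.round(onplane(c,np.array(p)/k,z)[0]))
im=c["image"].astype(int);m=(im.max(2)<45).astype(np.uint8);m[:125]=0;m[215:]=0;m[:,:110]=0;m[:,210:]=0
m=cv2.morphologyEx(m,cv2.MORPH_OPEN,np.ones((2,2)))
P=np.argwhere(m)[:,::-1].astype(np.float32);b=cv2.boxPoints(cv2.minAreaRect(cv2.convexHull(P)));w=onplane(c,b,3);print("mat",w.round(),w.mean(0).round(),np.linalg.norm(w[0]-w[1]),np.linalg.norm(w[1]-w[2]))
# tray white region inside mat hull
w=((im.min(2)>150)*255).astype(np.uint8);h=np.zeros_like(w);cv2.fillConvexPoly(h,b.astype(np.int32),255)
P=np.argwhere((w&h)>0)[:,::-1].astype(np.float32);r=cv2.boxPoints(cv2.minAreaRect(P));w=onplane(c,r,30);print("tray",w.round(),w.mean(0).round(1),np.linalg.norm(w[0]-w[1]),np.linalg.norm(w[1]-w[2]))
E
```

```text
foot L [527.  87.  50.]
foot R [531. -90.  50.]
head L [715.  90. 104.]
head R [719. -83. 104.]
guard L [427.  83.  50.]
guard R [430. -89.  50.]
knob [474. 233.  69.]
hinge [477. 125.  52.]
pan A [ 598. -218.   20.]
pan B [ 469. -195.   20.]
pan C [ 469. -346.   20.]
tray [633. 246.  28.]
bottle [446. 374. 130.]
beaker [ 665. -319.   90.]
mat [[576. 363.   3.]
 [716. 334.   3.]
 [670. 135.   3.]
 [531. 166.   3.]] [623. 250.   3.] 142.5818842550924 203.41308432044423
tray [[616. 342.  30.]
 [699. 318.  30.]
 [652. 163.  30.]
 [569. 187.  30.]] [634.2 252.4  30. ] 86.03939016113787 162.51307391459108
```

{"api": "move_arm", "payload": {
  "dp": [
    [44.5, -26.5, 3],
    [44.5, -26.5, 3],
    [44.5, -26.5, 3],
    [44.5, -26.5, 3],
    [44.5, -26.5, 3],
    [44.5, -26.5, 3],
    [44.5, -26.5, 3],
    [44.5, -26.5, 3],
    [44.5, -26.5, 3],
    [44.5, -26.5, 3]
  ],
  "rotation": [
    [0, 0, 0.0065],
    [0, 0, 0.0065],
    [0, 0, 0.0065],
    [0, 0, 0.0065],
    [0, 0, 0.0065],
    [0, 0, 0.0065],
    [0, 0, 0.0065],
    [0, 0, 0.0065],
    [0, 0, 0.0065],
    [0, 0, 0.0065]
  ],
  "hand": [1, 1, 1, 1, 1, 1, 1, 1, 1, 1],
  "newtons": 30
}}

```text
clock: 1.4
eef_pos: [632.7, 251.4, 204.6]
eef_rot: [-3.141, -0.0, 2.861]
wrist_force: [-0.3, 0.7, 0.2]
finger_gap: 94.1
finger_force: 0.0
```

{"api": "move_arm", "payload": {
  "dp": [
    [0, 0, 0],
    [0, 0, 0]
  ],
  "rotation": [
    [0, 0, 0],
    [0, 0, 0]
  ],
  "hand": [1, 1]
}}

```text
clock: 1.65
eef_pos: [631.0, 252.6, 204.3]
eef_rot: [-3.141, -0.001, 2.861]
wrist_force: [0.1, 1.0, -0.6]
finger_gap: 94.0
finger_force: 0.0
```

Run:
```python
from h import *
c,s=wrist("w1");np.savez("w1.npz",**c);print(s["eef_pos"],s["eef_rot"],s["finger_gap"])
for X in [(634,252,78),(623,250,3),(585,0,50)]:print(proj(c,X).round())
cv2.imwrite("pics/w1b.png",cv2.resize(c["image"][:,:,::-1],(800,600),interpolation=cv2.INTER_CUBIC))
```

```text
[630.97588644 252.63444903 204.30776976] [-3.14118186e+00 -9.13602606e-04  2.86068468e+00] 94.02621740821407
[[259. 187.]]
[[255. 170.]]
[[ 75. 199.]]
```

View pics/w1b.png

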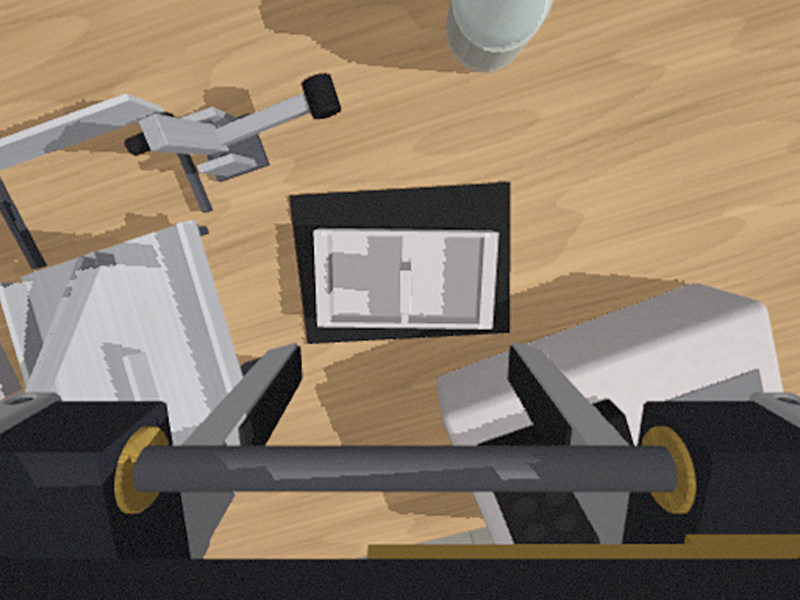

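The tray lies square in the view, with rim corners at about (315,229), (498,231), (493,329) and (317,327). The fin is at (406,290), and the clamp knob is at (321,96).

Run:
```python
from h import *
c=dict(np.load("w1.npz"));k=1.5625
w=onplane(c,np.array([(315,229),(498,231),(493,329),(317,327)])/k,31);print(w.round(1),w.mean(0).round(1))
for a,b in((0,1),(1,2),(2,3),(3,0)):
    d=w[b]-w[a];print(np.linalg.norm(d).round(1),np.arctan2(d[1],d[0]).round(3))
w=onplane(c,np.array([(289,195),(510,182),(509,332),(307,343)])/k,3);print("mat",w.round(1),w.mean(0).round(1))
for a,b in((0,1),(1,2),(2,3),(3,0)):
    d=w[b]-w[a];print(np.linalg.norm(d).round(1),np.arctan2(d[1],d[0]).round(3))
print("knob",onplane(c,np.array([321,96])/k,69))
print("fin",proj(c,[(636,252,81),(620,255,81),(652,248,81)])*k)
```

```text
[[566.  188.7  31. ]
 [613.1 345.8  31. ]
 [701.7 320.7  31. ]
 [653.4 160.4  31. ]] [633.5 253.9  31. ]
164.0 1.28
92.1 -0.276
167.4 -1.863
91.9 2.829
mat [[529.6 169.3   3. ]
 [575.7 372.    3. ]
 [719.6 339.2   3. ]
 [673.6 136.6   3. ]] [624.7 254.3   3. ]
207.9 1.347
147.6 -0.224
207.7 -1.794
147.6 2.919
knob [[473.9001072  233.48860737  69.        ]]
fin [[404.67035856 295.77665991]
 [402.7489214  276.0604318 ]
 [405.37452422 315.35435934]]
```

{"api": "move_arm", "payload": {
  "dp": [
    [2.5, 1, -40],
    [0, 0, -50],
    [0, 0, -40],
    [0, 0, -26],
    [0, 0, 0],
    [0, 0, 0],
    [0, 0, 0],
    [0, 0, 0],
    [0, 0, 0],
    [0, 0, 0]
  ],
  "rotation": [
    [0, 0, -0.012],
    [0, 0, 0],
    [0, 0, 0],
    [0, 0, 0],
    [0, 0, 0],
    [0, 0, 0],
    [0, 0, 0],
    [0, 0, 0],
    [0, 0, 0],
    [0, 0, 0]
  ],
  "hand": [1, 1, 1, 1, 1, 0, 0, 0, 0, 0],
  "newtons": 30
}}

```text
clock: 2.95
eef_pos: [634.0, 253.4, 48.9]
eef_rot: [3.142, 0.0, 2.849]
wrist_force: [-0.1, -0.8, -1.2]
finger_gap: 47.6
finger_force: 0.0
```

{"api": "move_arm", "payload": {
  "dp": [
    [0, 0, 0],
    [0, 0, 0],
    [0, 0, 0],
    [0, 0, 0],
    [0, 0, 0],
    [0, 0, 5],
    [0, 0, 20],
    [0, 0, 50],
    [0, 0, 55],
    [0, 0, 51]
  ],
  "rotation": [
    [0, 0, 0],
    [0, 0, 0],
    [0, 0, 0],
    [0, 0, 0],
    [0, 0, 0],
    [0, 0, 0],
    [0, 0, 0],
    [0, 0, 0],
    [0, 0, 0],
    [0, 0, 0]
  ],
  "hand": [0, 0, 0, 0, 0, 0, 0, 0, 0, 0]
}}

```text
clock: 4.2
eef_pos: [633.7, 253.4, 233.5]
eef_rot: [3.14, 0.001, 2.849]
wrist_force: [0.4, 0.6, -3.9]
finger_gap: 8.7
finger_force: 30.0
```

{"api": "move_arm", "payload": {
  "dp": [
    [0, -25, 0],
    [-4, -40, 0],
    [-4, -40, 0],
    [-4, -40, 0],
    [-4, -40, 0],
    [-4, -38, 0],
    [-4, -30, 0],
    [0, 0, 0],
    [0, 0, 0],
    [0, 0, 0]
  ],
  "rotation": [
    [0, 0, 0.04],
    [0, 0, 0.045],
    [0, 0, 0.045],
    [0, 0, 0.045],
    [0, 0, 0.045],
    [0, 0, 0.045],
    [0, 0, 0.045],
    [0, 0, 0],
    [0, 0, 0],
    [0, 0, 0]
  ],
  "hand": [0, 0, 0, 0, 0, 0, 0, 0, 0, 0]
}}

```text
clock: 5.45
eef_pos: [610.0, 1.4, 230.2]
eef_rot: [3.141, 0.0, -3.124]
wrist_force: [-0.7, 0.2, -3.9]
finger_gap: 8.7
finger_force: 30.0
```

Run:
```python
from h import *
c,s=wrist("w2");np.savez("w2.npz",**c);print(s["eef_pos"],s["eef_rot"],s["finger_gap"],s["wrist_force"])
cv2.imwrite("pics/w2b.png",cv2.resize(c["image"][:,:,::-1],(800,600),interpolation=cv2.INTER_CUBIC))
```

```text
[610.00008863   1.36426321 230.16339827] [ 3.14148376e+00  3.11005063e-04 -3.12364584e+00] 8.668726172103977 [-0.74934335  0.15519195 -3.87936097]
```

View pics/w2b.png

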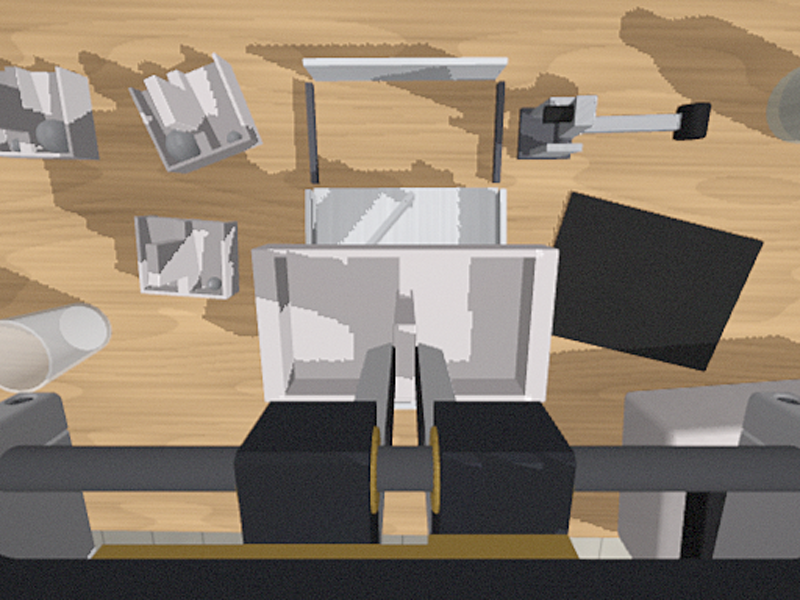

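The nest is in view above the held tray, with the guard's inner top edge at v≈67, the rails at u≈312 and 499, and the board foot at v≈188. The knob is at (692,121). Each pan carries balls at its far end.

Run:
```python
from h import *
c=dict(np.load("w2.npz"));k=1.5625
f=lambda n,p,z:print(n,onplane(c,np.array(p)/k,z).round(1).tolist())
f("guard in bottom",[(315,81),(495,79)],0)
f("guard in top",[(307,67),(505,66)],50)
f("rails inner top",[(313,84),(318,182),(497,84),(493,182)],12)
f("rails outer top",[(306,84),(312,182),(505,84),(501,182)],12)
f("foot wall tops outer",[(306,188),(507,188)],56)
f("foot board",[(314,188),(499,188)],34)
f("knob",[(684,104),(711,104),(700,138),(675,138)],69)
f("knob mid",[(692,121)],69)
f("mat",[(570,192),(763,241),(705,371),(553,334)],3)
f("tray rim held",[(253,250),(559,248),(543,402),(265,402)],230-48+28)
```

```text
guard in bottom [[433.3, -85.8, 0.0], [428.4, 84.3, 0.0]]
guard in top [[434.7, -82.3, 50.0], [430.8, 82.4, 50.0]]
rails inner top [[438.7, -85.4, 12.0], [525.4, -83.6, 12.0], [435.5, 84.2, 12.0], [522.2, 86.7, 12.0]]
rails outer top [[438.8, -91.8, 12.0], [525.5, -89.5, 12.0], [435.4, 91.6, 12.0], [522.0, 94.5, 12.0]]
foot wall tops outer [[531.9, -85.7, 56.0], [528.6, 90.4, 56.0]]
foot board [[531.4, -83.2, 34.0], [528.2, 88.2, 34.0]]
knob [[460.9, 225.2, 69.0], [460.5, 247.1, 69.0], [486.3, 243.2, 69.0], [486.7, 222.6, 69.0]]
knob mid [[473.5, 234.1, 69.0]]
mat [[530.0, 166.3, 3.0], [574.9, 371.0, 3.0], [719.7, 339.8, 3.0], [679.5, 165.4, 3.0]]
tray rim held [[567.1, -81.3, 210.0], [562.9, 84.9, 210.0], [654.9, 85.5, 210.0], [657.8, -80.7, 210.0]]
```

{"api": "move_arm", "payload": {
  "dp": [
    [-25, 0, 0],
    [-40, -0.5, 0],
    [-40, -0.5, 0],
    [-24.5, 0, -20],
    [0, 0, -40],
    [0, 0, -40],
    [0, 0, -30],
    [0, 0, -20],
    [0, 0, -10],
    [0, 0, 0]
  ],
  "rotation": [
    [0, 0, 0.004],
    [0, 0, 0],
    [0, 0, 0],
    [0, 0, 0],
    [0, 0, 0],
    [0, 0, 0],
    [0, 0, 0],
    [0, 0, 0],
    [0, 0, 0],
    [0, 0, 0]
  ],
  "hand": [0, 0, 0, 0, 0, 0, 0, 0, 0, 0]
}}

```text
clock: 6.75
eef_pos: [480.4, -0.3, 69.8]
eef_rot: [3.142, -0.0, -3.12]
wrist_force: [0.7, -0.9, -3.7]
finger_gap: 8.5
finger_force: 30.0
```

{"api": "move_arm", "payload": {
  "dp": [
    [0, 0, -8],
    [0, 0, -7],
    [0, 0, -5],
    [0, 0, 0]
  ],
  "rotation": [
    [0, 0, 0],
    [0, 0, 0],
    [0, 0, 0],
    [0, 0, 0]
  ],
  "hand": [0, 0, 0, 0]
}}

```text
clock: 7.25
eef_pos: [480.3, -0.6, 49.5]
eef_rot: [3.142, -0.001, -3.12]
wrist_force: [0.6, -0.2, -4.0]
finger_gap: 8.4
finger_force: 30.0
```

{"api": "move_arm", "payload": {
  "dp": [
    [0, 1, -3.5],
    [0, 0, 0],
    [0, 0, 0],
    [0, 0, 0],
    [0, 0, 0],
    [0, 0, 0],
    [0, 0, 20],
    [0, 0, 40],
    [0, 0, 50],
    [0, 0, 50]
  ],
  "rotation": [
    [0, 0, 0],
    [0, 0, 0],
    [0, 0, 0],
    [0, 0, 0],
    [0, 0, 0],
    [0, 0, 0],
    [0, 0, 0],
    [0, 0, 0],
    [0, 0, 0],
    [0, 0, 0]
  ],
  "hand": [0, 0, 0.5, 0.5, 0.5, 0.5, 0.5, 0.5, 0.5, 0.5]
}}

```text
clock: 8.5
eef_pos: [480.2, 0.4, 208.0]
eef_rot: [-3.142, 0.0, -3.12]
wrist_force: [0.2, -0.0, 0.1]
finger_gap: 47.3
finger_force: 0.0
```

Run:
```python
from h import *
c,s=wrist("w3");np.savez("w3.npz",**c);print(s["eef_pos"],s["eef_rot"],s["joints"])
cv2.imwrite("pics/w3b.png",cv2.resize(c["image"][:,:,::-1],(800,600),interpolation=cv2.INTER_CUBIC))
```

```text
[4.80158496e+02 4.44111251e-01 2.08027359e+02] [-3.14158107e+00  5.48991873e-06 -3.12041573e+00] [-7.53669548e-02  1.17191234e-01  1.66346707e+00 -1.12522494e-05
  1.36092777e+00 -1.66733786e+00]
```

View pics/w3b.png

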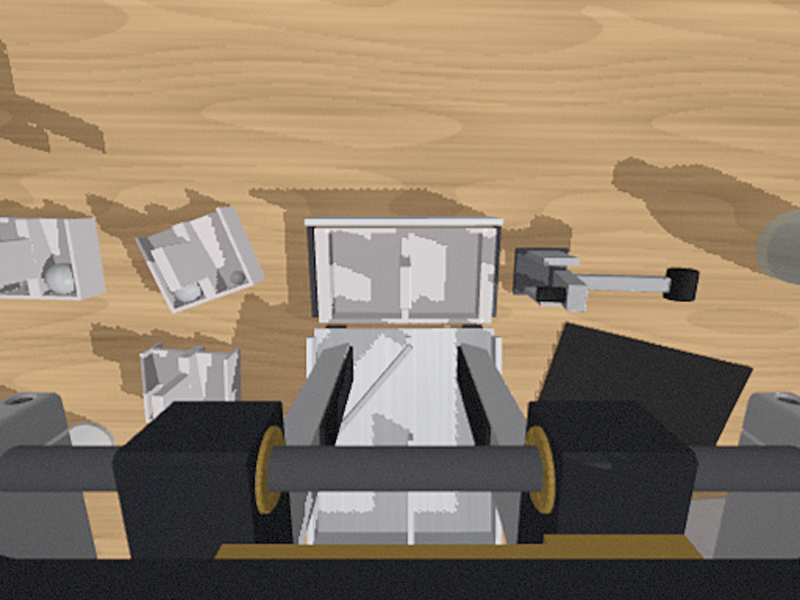

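The tray sits between the rails in the nest at (405,272). Next, the clamp.

{"api": "move_arm", "payload": {
  "dp": [
    [-0.6, 23.4, 0],
    [-0.6, 23.4, 0],
    [-0.6, 23.4, 0],
    [-0.6, 23.4, 0],
    [-0.6, 23.4, 0],
    [-0.6, 23.4, 0],
    [-0.6, 23.4, 0],
    [-0.6, 23.4, 0],
    [-0.6, 23.4, 0],
    [-0.6, 23.4, 0]
  ],
  "rotation": [
    [0, 0, -0.157],
    [0, 0, -0.157],
    [0, 0, -0.157],
    [0, 0, -0.157],
    [0, 0, -0.157],
    [0, 0, -0.157],
    [0, 0, -0.157],
    [0, 0, -0.157],
    [0, 0, -0.157],
    [0, 0, -0.157]
  ],
  "hand": [0.5, 0.5, 0.5, 0.5, 0.5, 0.5, 0.5, 0.5, 0.5, 0.5]
}}

```text
clock: 9.8
eef_pos: [474.3, 235.2, 206.1]
eef_rot: [-3.142, 0.0, 1.588]
wrist_force: [0.8, -0.1, -0.2]
finger_gap: 46.6
finger_force: 0.0
```

{"api": "move_arm", "payload": {
  "dp": [
    [0, 0, -30],
    [0, 0, -40],
    [0, 0, -40],
    [0, 0, -26],
    [0, 0, -15],
    [0, 0, 0]
  ],
  "rotation": [
    [0, 0, 0],
    [0, 0, 0],
    [0, 0, 0],
    [0, 0, 0],
    [0, 0, 0],
    [0, 0, 0]
  ],
  "hand": [0.5, 0.5, 0.5, 0.5, 0.5, 0.5]
}}

```text
clock: 10.55
eef_pos: [474.2, 234.3, 54.9]
eef_rot: [-3.141, 0.0, 1.593]
wrist_force: [0.6, -0.5, -0.7]
finger_gap: 46.9
finger_force: 0.0
```

{"api": "move_arm", "payload": {
  "dp": [
    [0, 0, 0],
    [0, 0, 0],
    [0, 0, 0],
    [0, 0, 0],
    [0, 0, 0]
  ],
  "rotation": [
    [0, 0, 0],
    [0, 0, 0],
    [0, 0, 0],
    [0, 0, 0],
    [0, 0, 0]
  ],
  "hand": [0, 0, 0, 0, 0],
  "newtons": 12
}}

```text
clock: 11.18
eef_pos: [474.4, 234.5, 55.4]
eef_rot: [3.142, -0.0, 1.593]
wrist_force: [1.0, -0.2, -0.5]
finger_gap: 1.6
finger_force: 0.0
```

Run:
```python
from h import *
c,s=wrist("w4");np.savez("w4.npz",**c);print(s["eef_pos"],s["finger_gap"],s["finger_force"])
d=dict(camera("scene"));np.savez("s4.npz",**d)
a=c["image"][:,:,::-1];b=d["image"][:,:,::-1]
p=proj(d,(474,234,69))[0].astype(int);b=cv2.resize(b[p[1]-60:p[1]+60,p[0]-50:p[0]+50],(400,480),interpolation=cv2.INTER_CUBIC)
o=np.zeros((480,800,3),np.uint8);o[:,400:]=b;o[:300,:400]=cv2.resize(a,(400,300));cv2.imwrite("pics/c4.png",o)
```

```text
[474.43124787 234.4501673   55.40605217] 1.6120197288677929 0.0
```

View pics/c4.png

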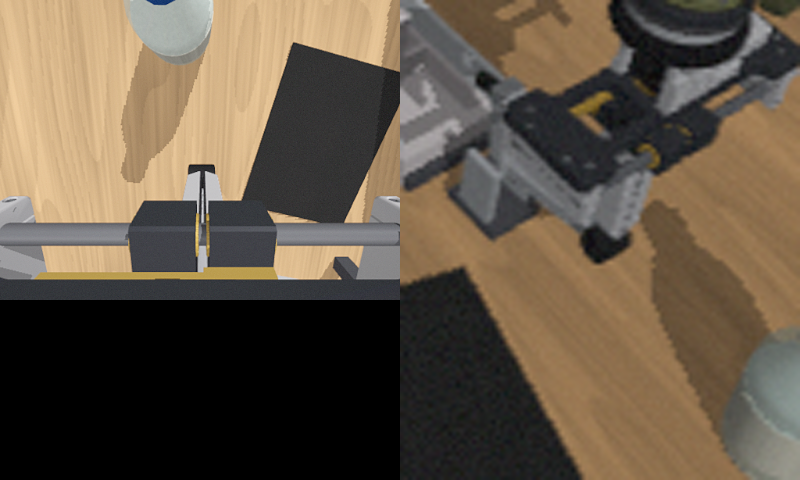

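Run:
```python
from h import *
c=dict(np.load("w4.npz"))
print(onplane(c,np.array([(201,167),(189,165),(214,165)])*1.28,69), proj(c,[(474,234,69),(474,246,69),(474,234,81),(474.4,234.4,55.4)])/1.28)
d=dict(np.load("s4.npz"));p=proj(d,(474,234,69))[0].astype(int);print(p, [(p[0]-50+(u-400)/4,p[1]-60+v/4) for u,v in [(605,245)]],proj(d,[(474,234,69),(474,246,69),(474,234,55)]))
a=c["image"][:,:,::-1];cv2.imwrite("pics/c5.png",cv2.resize(a[190:330,180:340],(800,700))[:600])
```

```text
[[473.44334515 242.67600812  69.        ]
 [461.72256971 244.4562134   69.        ]
 [486.05026081 245.00830143  69.        ]] [[201.3762737  175.38273491]
 [201.64576636 163.75839673]
 [201.33219838 179.93167859]
 [201.81049276 170.45284337]]
[332 238] [(np.float64(333.25), np.float64(239.25))] [[332.94426802 238.33648651]
 [336.11379968 241.54810604]
 [331.93363199 241.491171  ]]
```

View pics/c5.png

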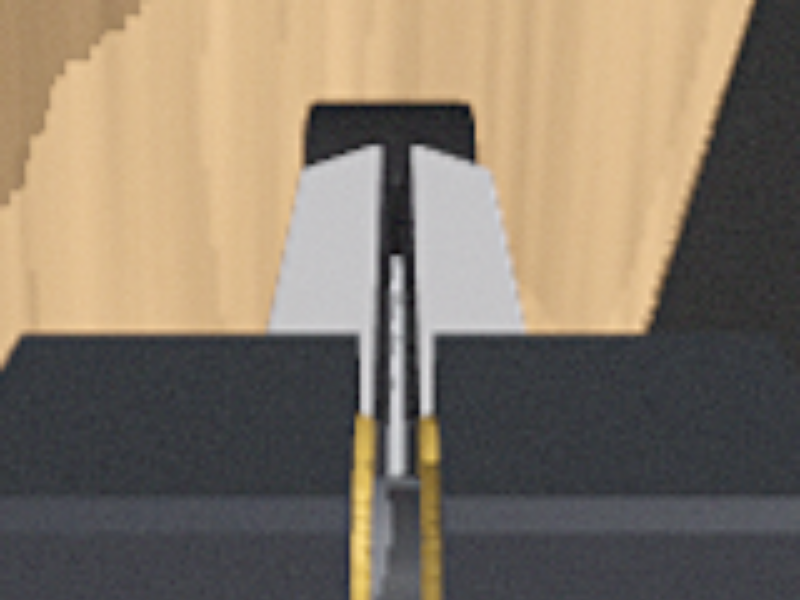

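The fingers shut to a 1.6 mm gap at the knob with no force. I'll reopen and close again in steps, a little lower, to see whether anything touches.

{"api": "move_arm", "payload": {
  "dp": [
    [0, 0, 0],
    [0, 0, 0],
    [0, 0, 0],
    [0, 0, 0],
    [0, 0, 0],
    [0, 0, 0]
  ],
  "rotation": [
    [0, 0, 0],
    [0, 0, 0],
    [0, 0, 0],
    [0, 0, 0],
    [0, 0, 0],
    [0, 0, 0]
  ],
  "hand": [0.5, 0.5, 0.5, 0.5, 0.5, 0.5],
  "newtons": 20
}}

```text
clock: 12.02
eef_pos: [474.4, 234.4, 55.3]
eef_rot: [3.142, -0.0, 1.593]
wrist_force: [0.4, -0.1, -0.5]
finger_gap: 46.7
finger_force: 0.0
```

{"api": "move_arm", "payload": {
  "dp": [
    [0, 0, -8],
    [0, 0, 0],
    [0, 0, 0]
  ],
  "rotation": [
    [0, 0, 0],
    [0, 0, 0],
    [0, 0, 0]
  ],
  "hand": [0.3, 0.3, 0.3]
}}

```text
clock: 12.4
eef_pos: [474.4, 234.4, 47.2]
eef_rot: [-3.141, 0.0, 1.593]
wrist_force: [-0.4, 0.4, -0.7]
finger_gap: 28.5
finger_force: 0.0
```

{"api": "move_arm", "payload": {
  "dp": [
    [0, 0, 0],
    [0, 0, 0]
  ],
  "rotation": [
    [0, 0, 0],
    [0, 0, 0]
  ],
  "hand": [0.18, 0.18]
}}

```text
clock: 12.65
eef_pos: [473.5, 234.4, 47.2]
eef_rot: [-3.14, 0.0, 1.593]
wrist_force: [-5.0, -0.1, 1.6]
finger_gap: 25.2
finger_force: 20.0
```

Run:
```python
from h import *
c,s=wrist("w5");np.savez("w5.npz",**c);print(s["eef_pos"],s["finger_gap"],s["finger_force"],s["wrist_force"])
a=c["image"][:,:,::-1];cv2.imwrite("pics/c6.png",cv2.resize(a[190:330,180:340],(640,560)))
```

```text
[473.53390793 234.37904708  47.19330447] 25.198022614385216 19.999472200870514 [-5.03180281 -0.09581745  1.5946408 ]
```

View pics/c6.png

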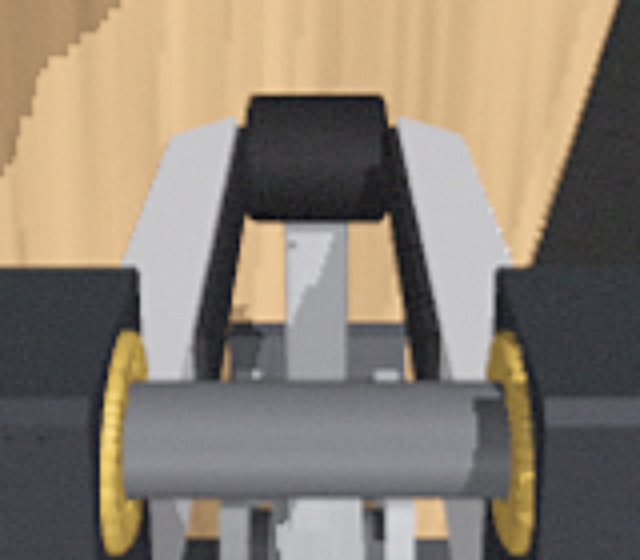

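Lower down the knob is held: 25 mm gap, 20 N on the pads. Next I'll lead it over in its arc.

{"api": "move_arm", "payload": {
  "dp": [
    [-0.7, -3.4, 13.5],
    [0.1, -5.2, 12.9],
    [0.2, -7.0, 12.1],
    [0.2, -8.6, 11.0],
    [0.2, -10.0, 9.7],
    [0.3, -11.3, 8.2],
    [0.3, -12.3, 6.6],
    [0.3, -13.1, 4.8],
    [0.3, -13.6, 2.9],
    [0.3, -13.9, 1.0]
  ],
  "rotation": [
    [0, 0, 0],
    [0, 0, 0],
    [0, 0, 0],
    [0, 0, 0],
    [0, 0, 0],
    [0, 0, 0],
    [0, 0, 0],
    [0, 0, 0],
    [0, 0, 0],
    [0, 0, 0]
  ],
  "hand": [0, 0, 0, 0, 0, 0, 0, 0, 0, 0],
  "newtons": 10
}}

```text
clock: 13.95
eef_pos: [477.3, 135.7, 131.9]
eef_rot: [3.137, -0.001, 1.593]
wrist_force: [-0.2, 0.1, 9.1]
finger_gap: 0.5
finger_force: 4.7
```

{"api": "move_arm", "payload": {
  "dp": [
    [0, 0, 0],
    [0, 0, 0]
  ],
  "rotation": [
    [0, 0, 0],
    [0, 0, 0]
  ],
  "hand": [0, 0]
}}

```text
clock: 14.2
eef_pos: [477.5, 135.8, 131.9]
eef_rot: [3.137, -0.001, 1.592]
wrist_force: [0.6, -0.1, 9.2]
finger_gap: 0.1
finger_force: 4.5
```

{"api": "move_arm", "payload": {
  "dp": [
    [0, 0, 40],
    [0, 0, 50],
    [0, 0, 30],
    [0, 0, 0]
  ],
  "rotation": [
    [0, 0, 0],
    [0, 0, 0],
    [0, 0, 0],
    [0, 0, 0]
  ],
  "hand": [0.5, 0.5, 0.5, 0.5]
}}

```text
clock: 14.7
eef_pos: [477.0, 136.0, 252.6]
eef_rot: [3.136, -0.001, 1.593]
wrist_force: [-0.2, -0.0, -0.6]
finger_gap: 37.3
finger_force: 0.0
```

Run:
```python
from h import *
c,s=wrist("w6");np.savez("w6.npz",**c);print(s["eef_pos"],s["finger_gap"],s["finger_force"],s["wrist_force"])
d=dict(camera("scene"));np.savez("s6.npz",**d)
a=c["image"][:,:,::-1];b=d["image"][:,:,::-1]
b=cv2.resize(b[170:290,240:360],(400,400),interpolation=cv2.INTER_CUBIC)
o=np.zeros((400,800,3),np.uint8);o[:,400:]=b;o[:300,:400]=cv2.resize(a,(400,300));cv2.imwrite("pics/c7.png",o)
```

```text
[477.00842513 135.9780437  252.61764212] 37.310927797981165 0.0 [-0.24317746 -0.04536506 -0.64166023]
```

View pics/c7.png

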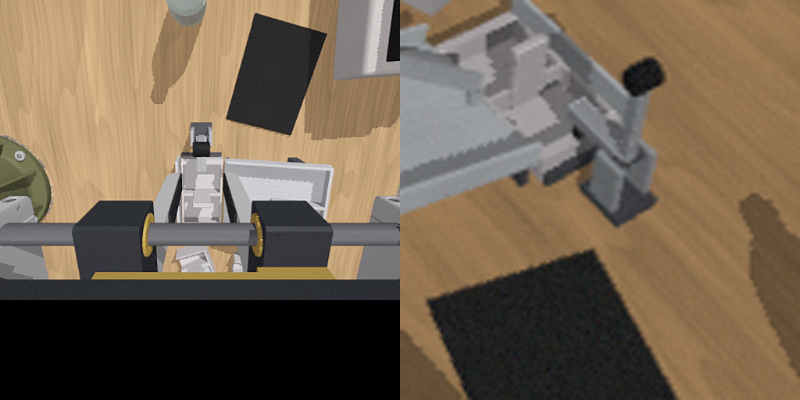

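The handle stands upright with the knob at (643,76) in the crop, and the arm rests on the tray's end. I'll check the knob against the predicted closed pose.

Run:
```python
from h import *
d=dict(np.load("s6.npz"))
for q in (1.1,1.2,1.3,1.4,1.46):
    f=1.396-q;print(q,proj(d,(477.4,135.5+100*np.sin(f),52+100*np.cos(f))).round(1))
im=d["image"].astype(int);m=(im.max(2)<45);ys,xs=np.nonzero(m[180:205,295:330]);print(xs.mean()+295,ys.mean()+180,len(xs))
c=dict(np.load("w6.npz"));k=1.28
print(proj(c,[(477.4,135.5,152)])/k,proj(c,[(480,83,30)])/k)
t=dict(camera("top"));np.savez("t6.npz",**t)
# tray rim in nest
im=t["image"];cv2.imwrite("pics/t6.png",cv2.resize(im[190:270,190:310,::-1],(780,520),interpolation=cv2.INTER_CUBIC))
print(proj(t,[(477.4,135.5,152)]))
```

```text
1.1 [[319.2 201.8]]
1.2 [[316.9 198.8]]
1.3 [[314.4 196. ]]
1.4 [[312.  193.4]]
1.46 [[310.4 192. ]]
312.2906976744186 192.65116279069767 86
[[201.82826137 148.82556605]] [[202.27093699 159.66853382]]
[[191.87244937 230.88039606]]
```

The clamp reads q≈1.4, closed. Next I'll go over the pans and look.

{"api": "move_arm", "payload": {
  "dp": [
    [8.3, -40.6, 0],
    [8.3, -40.6, 0],
    [8.3, -40.6, 0],
    [8.3, -40.6, 0],
    [8.3, -40.6, 0],
    [8.3, -40.6, 0],
    [8.3, -40.6, 0],
    [8.3, -40.6, 0],
    [8.3, -40.6, 0],
    [8.3, -40.6, 0]
  ],
  "rotation": [
    [0.0005, 0, 0.157],
    [0.0005, 0, 0.157],
    [0, 0, 0.157],
    [0, 0, 0.157],
    [0, 0, 0.157],
    [0, 0, 0.157],
    [0, 0, 0.157],
    [0, 0, 0.157],
    [0, 0, 0.157],
    [0, 0, 0.157]
  ],
  "hand": [1, 1, 1, 1, 1, 1, 1, 1, 1, 1]
}}

```text
clock: 16.1
eef_pos: [558.8, -271.3, 248.6]
eef_rot: [3.14, -0.003, -3.115]
wrist_force: [-0.7, 0.9, -0.1]
finger_gap: 93.8
finger_force: 0.0
```

{"api": "move_arm", "payload": {
  "dp": [
    [0, 0, 0],
    [0, 0, 0],
    [0, 0, 0]
  ],
  "rotation": [
    [0, 0, 0],
    [0, 0, 0],
    [0, 0, 0]
  ],
  "hand": [1, 1, 1]
}}

```text
clock: 16.48
eef_pos: [558.9, -269.1, 250.0]
eef_rot: [3.141, -0.001, -3.12]
wrist_force: [0.4, 1.2, -0.3]
finger_gap: 94.3
finger_force: 0.0
```

Run:
```python
from h import *
c,s=wrist("w7");np.savez("w7.npz",**c);print(s["eef_pos"],s["eef_rot"],s["joints"])
a=c["image"][60:260,80:400,::-1];cv2.imwrite("pics/w7b.png",cv2.resize(a,(800,500),interpolation=cv2.INTER_CUBIC))
```

```text
[ 558.93304278 -269.05326772  250.0102167 ] [ 3.14123409e+00 -1.03814878e-03 -3.12038787e+00] [-5.07564371e-01  4.22189273e-01  1.18444477e+00 -2.14254813e-04
  1.53603586e+00 -2.09955773e+00]
```

View pics/w7b.png

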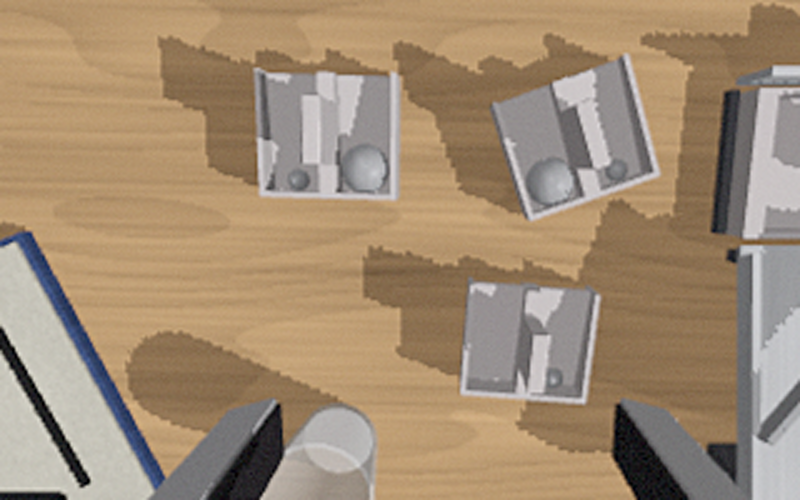

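Pan C (left) has rim corners (261,199), (398,199), (400,75) and (256,70), and holds a large and a small ball. Pan B (right) has back corners (531,219) and (659,175) and holds a large and a small ball. Pan A (lower) has back corners (462,393) and (586,403) and holds one small ball.

Run:
```python
from h import *
c=dict(np.load("w7.npz"));F=lambda p:np.array(p)/2.5+[80,60]
for n,q,fin in [("A",[(462,394),(586,404),(600,293),(470,281)],[(540,333),(539,392)]),("B",[(531,219),(659,175),(628,55),(493,103)],[(583,100),(606,168)]),("C",[(261,199),(398,199),(400,75),(256,70)],[(312,95),(311,163)])]:
    w=onplane(c,F(q),34);d=w[1]-w[0];e=w[0]+w[1]-w[2]-w[3]
    print(n,w.mean(0).round(1),"back w",np.linalg.norm(d).round(1),"yaw",np.arctan2(-d[0],d[1]).round(3),"len",(np.linalg.norm(e)/2).round(1),np.arctan2(e[1],e[0]).round(3))
    f=onplane(c,F(fin),82);print("  fin",f.round(1).tolist(),f.mean(0).round(1),np.linalg.norm(f[1]-f[0]).round(1))
t=dict(camera("top"));np.savez("t7.npz",**t)
```

```text
A [ 598.6 -213.6   34. ] back w 83.3 yaw -0.063 len 75.8 -0.042
  fin [[579.1, -214.3, 82.0], [615.0, -212.9, 82.0]] [ 597.  -213.6   82. ] 35.9
B [ 469.7 -191.2   34. ] back w 82.1 yaw 0.352 len 72.6 0.362
  fin [[451.6, -198.7, 82.0], [486.2, -183.7, 82.0]] [ 468.9 -191.2   82. ] 37.7
C [ 471.8 -341.7   34. ] back w 84.7 yaw 0.022 len 73.3 -0.01
  fin [[452.2, -342.1, 82.0], [487.0, -343.6, 82.0]] [ 469.6 -342.9   82. ] 34.8
```

Pan A first, grasped at TCP (597.5,-213.6,49).

{"api": "move_arm", "payload": {
  "dp": [
    [19, 27, 0],
    [19.5, 28.4, -30],
    [0, -0.5, -50],
    [0, 0, -50],
    [0, 0, -45],
    [0, 0, -26],
    [0, 0, 0],
    [0, 0, 0],
    [0, 0, 0],
    [0, 0, 0]
  ],
  "rotation": [
    [0, 0, -0.03],
    [0, 0, -0.032],
    [0, 0, 0],
    [0, 0, 0],
    [0, 0, 0],
    [0, 0, 0],
    [0, 0, 0],
    [0, 0, 0],
    [0, 0, 0],
    [0, 0, 0]
  ],
  "hand": [0.6, 0.6, 0.6, 0.6, 0.6, 0.6, 0.6, 0, 0, 0],
  "newtons": 25
}}

```text
clock: 17.82
eef_pos: [597.8, -215.2, 50.0]
eef_rot: [-3.141, 0.0, 3.101]
wrist_force: [-0.7, 0.3, -0.2]
finger_gap: 30.1
finger_force: 0.0
```

{"api": "move_arm", "payload": {
  "dp": [
    [0, 0, 0],
    [0, 0, 0],
    [0, 0, 0],
    [0, 0, 0],
    [0, 0, 5],
    [0, 0, 15],
    [0, 0, 30],
    [0, 0, 40],
    [0, 0, 40],
    [0, 0, 20]
  ],
  "rotation": [
    [0, 0, 0],
    [0, 0, 0],
    [0, 0, 0],
    [0, 0, 0],
    [0, 0, 0],
    [0, 0, 0],
    [0, 0, 0],
    [0, 0, 0],
    [0, 0, 0],
    [0, 0, 0]
  ],
  "hand": [0, 0, 0, 0, 0, 0, 0, 0, 0, 0]
}}

```text
clock: 19.08
eef_pos: [597.9, -215.2, 202.7]
eef_rot: [-3.14, 0.003, 3.101]
wrist_force: [0.8, -0.0, -1.5]
finger_gap: 9.1
finger_force: 25.0
```

{"api": "move_arm", "payload": {
  "dp": [
    [8, 15, 0],
    [16, 32, 0],
    [20, 40, 0],
    [20, 40, 0],
    [16, 32, -6],
    [12, 21, -10],
    [0, 0, -12],
    [0, 0, -10],
    [0, 0, 0]
  ],
  "rotation": [
    [0, 0, 0.012],
    [0, 0, 0.012],
    [0, 0, 0.01],
    [0, 0, 0.01],
    [0, 0, 0.01],
    [0, 0, 0.01],
    [0, 0, 0],
    [0, 0, 0],
    [0, 0, 0]
  ],
  "hand": [0, 0, 0, 0, 0, 0, 0, 0, 0]
}}

```text
clock: 20.2
eef_pos: [688.8, -36.1, 160.0]
eef_rot: [3.141, -0.003, -3.12]
wrist_force: [0.4, -0.9, -0.3]
finger_gap: 9.3
finger_force: 25.0
```

Run:
```python
from h import *
c,s=wrist("w8");np.savez("w8.npz",**c);print(s["eef_pos"],s["eef_rot"],s["joints"])
for n,p in [("headL",(136,85.5,104)),("headR",(136,-85.5,104)),("feed wall",(110,3,98)),("feedwallR",(110,-83,98)),("footL",(-58,85,56))]:
    g=.023;R=np.array([[np.cos(g),-np.sin(g)],[np.sin(g),np.cos(g)]]);X=np.r_[np.array([588.5,3])+R@p[:2],p[2]];print(n,X.round(1),proj(c,X).round())
cv2.imwrite("pics/w8b.png",cv2.resize(c["image"][:,:,::-1],(800,600),interpolation=cv2.INTER_CUBIC))
```

```text
[688.79157406 -36.06671669 159.98435106] [ 3.14129164e+00 -2.69118487e-03 -3.11967384e+00] [-1.05384461e-01  6.35500991e-01  1.07168857e+00 -4.34813276e-05
  1.43711071e+00 -1.69809335e+00]
headL [722.5  91.6 104. ] [[379. 233.]]
headR [726.4 -79.3 104. ] [[217. 233.]]
feed wall [698.4   8.5  98. ] [[301. 208.]]
feedwallR [700.4 -77.4  98. ] [[219. 208.]]
footL [528.6  86.6  56. ] [[379.  42.]]
```

View pics/w8b.png

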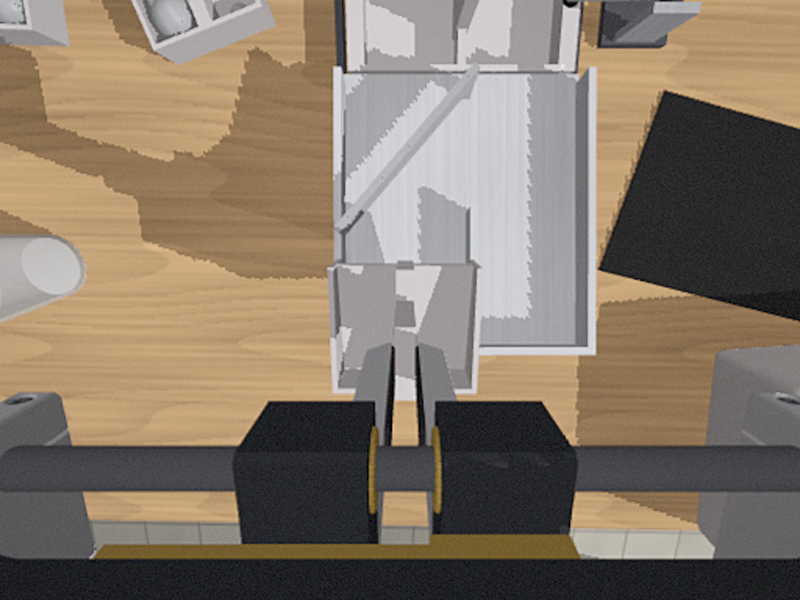

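The pan is over the feed area, its mouth edge at v≈265, inside the walls seen at u≈337 and on the divider line. The head wall's top reads 8 mm short because it tilts with the board, so the pose fits. Now I tip.

{"api": "move_arm", "payload": {
  "dp": [
    [4.3, 0, 3.3],
    [3.2, 0, 0.9],
    [3.0, 0, 1.4],
    [1.4, 0, 0.9],
    [1.3, 0, 1.0],
    [0.8, 0, 0.7],
    [0.4, 0, 0.4],
    [0, 0, 0],
    [0, 0, 0],
    [0, 0, 0]
  ],
  "rotation": [
    [0.004, -0.1745, 0],
    [0.004, -0.1745, 0],
    [0.004, -0.1745, 0],
    [0.002, -0.087, 0],
    [0.002, -0.087, 0],
    [0.001, -0.052, 0],
    [0.001, -0.035, 0],
    [0, 0, 0],
    [0, 0, 0],
    [0, 0, 0]
  ],
  "hand": [0, 0, 0, 0, 0, 0, 0, 0, 0, 0]
}}

```text
clock: 21.5
eef_pos: [704.0, -35.2, 170.1]
eef_rot: [-3.141, 0.784, -3.118]
wrist_force: [0.6, -0.5, -1.9]
finger_gap: 8.8
finger_force: 25.0
```

{"api": "move_arm", "payload": {
  "dp": [
    [0.6, 0, 0.6],
    [0.5, 0, 0.6],
    [0.5, 0, 0.6],
    [0, 0, 0],
    [0, 0, 0],
    [0, 0, 0],
    [0, 0, 0]
  ],
  "rotation": [
    [0.001, -0.045, 0],
    [0.001, -0.045, 0],
    [0.001, -0.045, 0],
    [0, 0, 0],
    [0, 0, 0],
    [0, 0, 0],
    [0, 0, 0]
  ],
  "hand": [0, 0, 0, 0, 0, 0, 0]
}}

```text
clock: 22.38
eef_pos: [706.8, -32.7, 175.5]
eef_rot: [-3.136, 0.91, -3.118]
wrist_force: [0.1, 0.7, -1.3]
finger_gap: 9.1
finger_force: 25.0
```

Run:
```python
from h import *
s=manip.read_state();print(s["eef_pos"],s["eef_rot"],s["joints"].round(2),s["wrist_force"])
t=dict(camera("top"));np.savez("t9.npz",**t)
c,s=wrist("w9");np.savez("w9.npz",**c)
o=np.zeros((600,800,3),np.uint8);o[:300,:400]=cv2.resize(c["image"][:,:,::-1],(400,300));o[:300,400:]=cv2.resize(t["image"][110:260,190:390,::-1],(400,300),interpolation=cv2.INTER_CUBIC)
d=camera("scene");o[300:,:400]=cv2.resize(d["image"][130:280,170:370,::-1],(400,300),interpolation=cv2.INTER_CUBIC)
cv2.imwrite("pics/c9.png",o)
```

```text
[706.83043644 -32.73238536 175.4680309 ] [-3.13569299  0.91016425 -3.11787258] [-0.16  0.26  1.86  0.88  0.18 -2.55] [ 0.08466257  0.67807796 -1.30804307]
```

View pics/c9.png

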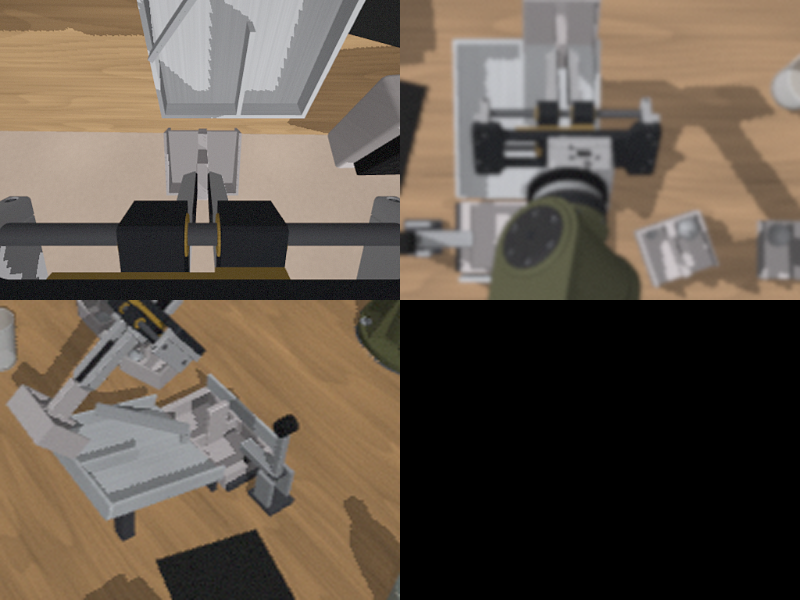

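The tipped pan looks empty in the wrist view. Joint 6 reached its limit at 52°, so I'll hold the other pans with the tool turned half round. First I return pan A upright and set it down where it stood.

{"api": "move_arm", "payload": {
  "dp": [
    [-2, 0, 4],
    [-2, 0, 4],
    [-2, 0, 4],
    [-3, 0, 4],
    [-3, 0, 5],
    [-3, 0, 5],
    [0, 0, 0]
  ],
  "rotation": [
    [-0.002, 0.1, 0],
    [-0.004, 0.16, 0],
    [-0.004, 0.16, 0],
    [-0.004, 0.17, 0],
    [-0.004, 0.17, 0],
    [-0.004, 0.15, 0],
    [0, 0, 0]
  ],
  "hand": [0, 0, 0, 0, 0, 0, 0]
}}

```text
clock: 23.4
eef_pos: [696.9, -23.6, 198.6]
eef_rot: [3.118, 0.088, -3.113]
wrist_force: [0.1, 0.6, -2.4]
finger_gap: 9.1
finger_force: 25.0
```

Run:
```python
from h import *
s=manip.read_state();print(s["eef_pos"].round(1),s["eef_rot"].round(3),s["joints"].round(2),s["wrist_force"].round(2))
c,s=wrist("w10");np.savez("w10.npz",**c)
# dark ball search: small bay region in tray floor
t=dict(camera("top"));np.savez("t10.npz",**t)
a=c["image"];o=np.zeros((600,800,3),np.uint8)
o[:300]=cv2.resize(a[0:120,180:500,::-1],(800,300),interpolation=cv2.INTER_CUBIC)
b=dict(np.load("t6.npz"))["image"]
o[300:,:400]=cv2.resize(t["image"][120:260,210:300,::-1],(400,300));o[300:,400:]=cv2.resize(t["image"][160:260,290:430,::-1],(400,300),interpolation=cv2.INTER_CUBIC)
cv2.imwrite("pics/c10.png",o)
```

```text
[696.9 -23.6 198.6] [ 3.118  0.088 -3.113] [-0.1   0.57  1.09  0.04  1.4  -1.71] [ 0.09  0.62 -2.43]
```

View pics/c10.png

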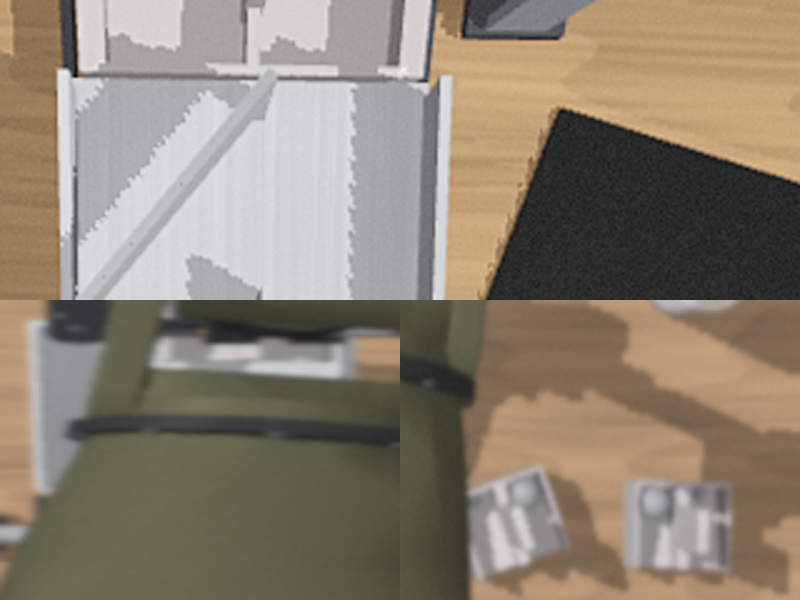

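The board below the fence is clear. In the top view, pan B's and pan C's large balls are still in place. Next I level pan A and set it down.

{"api": "move_arm", "payload": {
  "dp": [
    [-4, -11, 0],
    [-15, -30, 0],
    [-20, -40, 0],
    [-20, -40, 0],
    [-20, -40, 0],
    [-14, -22, 0],
    [-6, -8, 0],
    [0, 0, 0],
    [0, 0, 0]
  ],
  "rotation": [
    [-0.012, 0.044, 0],
    [-0.012, 0.044, 0],
    [0, 0, 0],
    [0, 0, 0],
    [0, 0, 0],
    [0, 0, 0],
    [0, 0, 0],
    [0, 0, 0],
    [0, 0, 0]
  ],
  "hand": [0, 0, 0, 0, 0, 0, 0, 0, 0]
}}

```text
clock: 24.62
eef_pos: [597.2, -213.6, 199.4]
eef_rot: [3.139, 0.0, -3.112]
wrist_force: [-0.4, -0.2, -1.7]
finger_gap: 9.3
finger_force: 25.0
```

Run:
```python
from h import *
s=manip.read_state();print(s["eef_pos"].round(1),s["eef_rot"].round(4),s["wrist_force"].round(2))
c,s=wrist("w11");np.savez("w11.npz",**c)
g=.023;R=np.array([[np.cos(g),-np.sin(g)],[np.sin(g),np.cos(g)]])
W=lambda p:np.r_[np.array([588.5,3])+R@np.array(p[:2]),p[2]]
# rectify right bay & left bay floor onto grader grid (z=10), print grey
for n,y0 in(("right",-77),("left",10)):
    xs=np.arange(-146,-66,5);ys=np.arange(y0,y0+68,5)
    P=np.array([W((x,y,8)) for x in xs for y in ys]);uv=proj(c,P).astype(np.float32).reshape(len(xs),len(ys),2)
    q=cv2.remap(cv2.cvtColor(c["image"],cv2.COLOR_RGB2GRAY),uv[...,0].copy(),uv[...,1].copy(),cv2.INTER_LINEAR);print(n);print(q)
c7=dict(np.load("w7.npz"));print(c7["image"][208:215,298:306].mean(2).astype(int))
```

```text
[ 597.2 -213.6  199.4] [ 3.1392e+00  1.0000e-04 -3.1118e+00] [-0.45 -0.21 -1.7 ]
right
[[102 207 205 166 157 168 197 154 156 158 116 151 183 157]
 [111 206 205 166 156 156 155 157 157 159 103 143 196 154]
 [112 207 206 168 156 157 157 155 155 156 152 134 154 156]
 [100 206 207 166 157 158 155 157 156 156 155 156 154 156]
 [115 205 205 167 156 157 158 154 156 156 155 157 155 153]
 [105 208 206 164 157 157 156 156 155 156 156 156 156 154]
 [101 206 206 165 155 157 156 156 154 156 156 156 155 157]
 [116 206 206 207 204 155 156 155 156 155 155 155 156 156]
 [102 208 205 205 205 208 201 164 155 155 155 157 155 154]
 [111 207 204 204 204 207 206 206 213 156 155 157 156 156]
 [118 208 205 205 206 206 207 203 209 158 156 156 153 157]
 [100 207 206 205 206 204 205 205 209 156 155 156 156 154]
 [110 207 206 202 206 207 205 205 209 156 157 155 157 155]
 [115 207 206 165 180 210 183 211 200 155 154 156 157 155]
 [103 206 206 168 158 157 157 158 155 157 157 156 155 156]
 [117 207 207 166 156 157 156 158 155 158 157 158 157 155]]
left
[[202 180 156 153 155 153 157 153 154 154 154 155 111 110]
 [20
[... 427 characters left out ...]
113 111 132 205 211 154 153 154 112 111]
 [108 113 109 112 111 112 137 205 208 153 155 155 111 111]
 [110 111 111 107 107 110 142 191 196 152 155 155 111 109]
 [198 197 203 208 208 209 153 154 157 153 152 155 108 107]
 [203 206 207 205 204 207 153 155 156 155 154 155 112 113]
 [204 182 152 202 203 201 154 155 156 155 154 156 110 110]
 [203 182 156 156 154 155 157 157 158 156 155 157 109 111]
 [207 183 155 154 155 155 155 156 155 155 154 155 112 108]]
[[166 121 118 118 112 113 128 143]
 [154 111 125 124 119 113 116 145]
 [152 116 140 138 125 118 106 137]
 [162 121 158 168 140 114 101 139]
 [149 122 158 187 149 118 100 142]
 [143 111 140 148 122 106 108 141]
 [132 106 110 107 105 113 120 126]]
```

The right bay shows a small ball near grader (-143,-24), so grading works. I set pan A down and go to pan B with the tool turned half round.

{"api": "move_arm", "payload": {
  "dp": [
    [0, 0, -40],
    [0, 0, -45],
    [0, 0, -35],
    [0, 0, -20],
    [0, 0, -8.5],
    [0, 0, 0],
    [0, 0, 0],
    [0, 0, 0],
    [0, 0, 0],
    [0, 0, 0]
  ],
  "rotation": [
    [0, 0, 0],
    [0, 0, 0],
    [0, 0, 0],
    [0, 0, 0],
    [0, 0, 0],
    [0, 0, 0],
    [0, 0, 0],
    [0, 0, 0],
    [0, 0, 0],
    [0, 0, 0]
  ],
  "hand": [0, 0, 0, 0, 0, 0, 0.5, 0.5, 0.5, 0.5]
}}

```text
clock: 25.92
eef_pos: [596.9, -214.6, 51.2]
eef_rot: [3.139, -0.0, -3.113]
wrist_force: [0.4, -0.2, 0.3]
finger_gap: 45.0
finger_force: 0.0
```

{"api": "move_arm", "payload": {
  "dp": [
    [0, 0, 25],
    [0, 0, 45],
    [0, 0, 50],
    [0, 0, 40],
    [-10, 2, 20],
    [-12, 2, 10],
    [-12, 2, 0],
    [-12, 2, 0],
    [-12, 2, 0],
    [-12, 2, 0]
  ],
  "rotation": [
    [0, 0, 0],
    [0, 0, 0],
    [0, 0, -0.1],
    [0, 0, -0.175],
    [0, 0, -0.175],
    [0, 0, -0.175],
    [0, 0, -0.175],
    [0, 0, -0.175],
    [0, 0, -0.175],
    [0, 0, -0.175]
  ],
  "hand": [0.5, 0.5, 0.6, 0.6, 0.6, 0.6, 0.6, 0.6, 0.6, 0.6]
}}

```text
clock: 27.18
eef_pos: [526.4, -202.5, 241.0]
eef_rot: [3.139, -0.0, 1.84]
wrist_force: [-0.4, -0.8, 0.6]
finger_gap: 56.3
finger_force: 0.0
```

{"api": "move_arm", "payload": {
  "dp": [
    [-12, 2, 0],
    [-12, 2, 0],
    [-12, 3, 0],
    [-12, 2, 0],
    [-9.5, 3.8, 0],
    [0, 0, 0],
    [0, 0, 0],
    [0, 0, 0],
    [0, 0, 0],
    [0, 0, 0]
  ],
  "rotation": [
    [0, 0, -0.175],
    [0, 0, -0.175],
    [0, 0, -0.175],
    [0, 0, -0.175],
    [0, 0, -0.175],
    [0, 0, -0.175],
    [0, 0, -0.175],
    [0, 0, -0.17],
    [0, 0, -0.09],
    [0, 0, 0]
  ],
  "hand": [0.6, 0.6, 0.6, 0.6, 0.6, 0.6, 0.6, 0.6, 0.6, 0.6]
}}

```text
clock: 28.42
eef_pos: [469.3, -189.8, 241.0]
eef_rot: [3.139, -0.001, 0.361]
wrist_force: [-0.1, -0.5, 0.3]
finger_gap: 56.5
finger_force: 0.0
```

```bash
cat >> h.py <<'E'
def pancheck(c,P,ex=None):
    "P: (x,y,yaw). silhouette of the box against a white-grey mask"
    x,y,a=P;C=np.array([(i,j,z) for i in(-37,37) for j in(-42,42) for z in(0,34)],float);C=C@Ro.from_euler("z",a).as_matrix().T+[x,y,0]
    hu=cv2.convexHull(proj(c,C).astype(np.float32));im=c["image"].astype(int)
    m=((im[:,:,0]-im[:,:,2]<22)&(im.mean(2)>85)).astype(np.uint8)
    roi=np.zeros_like(m);ce=hu.mean(0);cv2.fillConvexPoly(roi,(ce+(hu-ce)*1.45).astype(np.int32),1);m&=roi
    m=cv2.morphologyEx(m,cv2.MORPH_CLOSE,np.ones((5,5)));n,l,st,_=cv2.connectedComponentsWithStats(m);k=1+st[1:,4].argmax()
    pts=np.argwhere(l==k)[:,::-1].astype(np.float32);h2=cv2.convexHull(pts)
    ia,_=cv2.intersectConvexConvex(hu,h2);A,B=cv2.contourArea(hu),cv2.contourArea(h2)
    d=lambda h:np.array([cv2.moments(h)[q] for q in("m10","m01")])/cv2.moments(h)["m00"]
    w=onplane(c,[d(hu),d(h2)],20);print("area",A,B,"iou",round(ia/(A+B-ia),3),"shift",(w[1]-w[0]).round(1),"px",d(hu).round(),"ang",cv2.minAreaRect(hu)[2].__round__(1),cv2.minAreaRect(h2)[2].__round__(1))
E
python3 - <<'E'
from h import *
c,s=wrist("w12");np.savez("w12.npz",**c);print(s["eef_pos"].round(1),s["eef_rot"].round(4),s["joints"].round(2))
pancheck(c,(469.5,-191.2,.36))
pancheck(c,(597,-214,.03))
c7=dict(np.load("w7.npz"));pancheck(c7,(469.5,-191.2,.36));pancheck(c7,(470.8,-342.3,.0));pancheck(c7,(598,-213.6,-.04))
pancheck(c,(470.8,-342.3,.0))
E
```

```text
[ 469.3 -189.8  241. ] [ 3.1391e+00 -6.0000e-04  3.6090e-01] [-0.46  0.16  1.54 -0.    1.44  0.75]
area 2611.53216117376 2504.5 iou 0.951 shift [-0.2 -0.7  0. ] px [260. 173.] ang 0.1 90.0
area 3173.6981806807453 3158.5 iou 0.94 shift [2.3 0.1 0. ] px [305.  99.] ang 20.8 20.3
area 2921.6507192951394 2851.0 iou 0.973 shift [-0.2 -0.6  0. ] px [310. 115.] ang 70.6 70.8
area 2918.9013633188442 2850.5 iou 0.947 shift [-0.4 -1.8  0. ] px [212. 113.] ang 1.3 1.5
area 2462.040220293682 2424.5 iou 0.951 shift [ 1.2 -0.6  0. ] px [291. 195.] ang 3.5 4.4
area 2643.8969624696765 3185.0 iou 0.81 shift [-7.7  3.8  0. ] px [345. 204.] ang 21.0 26.6
```

{"api": "move_arm", "payload": {
  "dp": [
    [0, -1.5, -50],
    [0, 0, -60],
    [0, 0, -50],
    [0, 0, -31],
    [0, 0, 0],
    [0, 0, 0],
    [0, 0, 0],
    [0, 0, 0],
    [0, 0, 0],
    [0, 0, 0]
  ],
  "rotation": [
    [0, 0, 0],
    [0, 0, 0],
    [0, 0, 0],
    [0, 0, 0],
    [0, 0, 0],
    [0, 0, 0],
    [0, 0, 0],
    [0, 0, 0],
    [0, 0, 0],
    [0, 0, 0]
  ],
  "hand": [0.6, 0.6, 0.6, 0.6, 0.6, 0, 0, 0, 0, 0]
}}

```text
clock: 29.72
eef_pos: [469.4, -191.4, 50.2]
eef_rot: [3.139, -0.001, 0.36]
wrist_force: [0.8, -2.4, 3.3]
finger_gap: 9.7
finger_force: 2.3
```

{"api": "move_arm", "payload": {
  "dp": [
    [0, 0, 0],
    [0, 0, 0],
    [0, 0, 5],
    [0, 0, 15],
    [0, 0, 30],
    [0, 0, 40],
    [0, 0, 40],
    [0, 0, 20],
    [10, 7, 0],
    [20, 14, 0]
  ],
  "rotation": [
    [0, 0, 0],
    [0, 0, 0],
    [0, 0, 0],
    [0, 0, 0],
    [0, 0, 0],
    [0, 0, 0],
    [0, 0, 0],
    [0, 0, 0],
    [0, 0, -0.037],
    [0, 0, -0.05]
  ],
  "hand": [0, 0, 0, 0, 0, 0, 0, 0, 0, 0]
}}

```text
clock: 30.98
eef_pos: [499.3, -170.2, 201.3]
eef_rot: [3.139, -0.001, 0.271]
wrist_force: [0.7, -0.8, -2.4]
finger_gap: 9.0
finger_force: 25.0
```

{"api": "move_arm", "payload": {
  "dp": [
    [34, 24, 0],
    [38, 27, 0],
    [38, 27, 0],
    [36, 26, 0],
    [26, 18, 0],
    [12, 9, -10],
    [5, 4, -15],
    [0, 0, -10],
    [0, 0, 0],
    [0, 0, 0]
  ],
  "rotation": [
    [0, 0, -0.05],
    [0, 0, -0.05],
    [0, 0, -0.05],
    [0, 0, -0.05],
    [0, 0, -0.05],
    [0, 0, 0],
    [0, 0, 0],
    [0, 0, 0],
    [0, 0, 0],
    [0, 0, 0]
  ],
  "hand": [0, 0, 0, 0, 0, 0, 0, 0, 0, 0]
}}

```text
clock: 32.22
eef_pos: [688.2, -35.8, 165.7]
eef_rot: [3.139, -0.001, 0.023]
wrist_force: [-0.5, -0.1, -2.8]
finger_gap: 8.9
finger_force: 25.0
```

Run:
```python
from h import *
s=manip.read_state();print(s["eef_pos"].round(1),s["eef_rot"].round(4),s["joints"].round(2),s["wrist_force"].round(2),s["finger_gap"])
```

```text
[688.2 -35.8 165.7] [ 3.1391e+00 -1.3000e-03  2.2800e-02] [-0.1   0.63  1.07 -0.    1.44  1.44] [-0.46 -0.11 -2.84] 8.938442267844895
```

{"api": "move_arm", "payload": {
  "dp": [
    [5.0, 0, -1],
    [3.2, 0, 0.9],
    [3.0, 0, 1.4],
    [1.4, 0, 0.9],
    [1.3, 0, 1.0],
    [0.8, 0, 0.7],
    [0.4, 0, 0.4],
    [0, 0, 0],
    [0, 0, 0],
    [0, 0, 0]
  ],
  "rotation": [
    [0.004, -0.1745, 0],
    [0.004, -0.1745, 0],
    [0.004, -0.1745, 0],
    [0.002, -0.087, 0],
    [0.002, -0.087, 0],
    [0.001, -0.052, 0],
    [0.001, -0.035, 0],
    [0, 0, 0],
    [0, 0, 0],
    [0, 0, 0]
  ],
  "hand": [0, 0, 0, 0, 0, 0, 0, 0, 0, 0]
}}

```text
clock: 33.48
eef_pos: [703.6, -35.3, 169.7]
eef_rot: [3.139, -0.785, 0.024]
wrist_force: [-0.3, 0.9, -2.1]
finger_gap: 8.7
finger_force: 25.0
```

{"api": "move_arm", "payload": {
  "dp": [
    [0.6, 0, 0.6],
    [0.5, 0, 0.6],
    [0.5, 0, 0.6],
    [0, 0, 0],
    [0, 0, 0],
    [0, 0, 0],
    [0, 0, 0]
  ],
  "rotation": [
    [0.001, -0.04, 0],
    [0.001, -0.04, 0],
    [0.001, -0.03, 0],
    [0, 0, 0],
    [0, 0, 0],
    [0, 0, 0],
    [0, 0, 0]
  ],
  "hand": [0, 0, 0, 0, 0, 0, 0]
}}

```text
clock: 34.35
eef_pos: [705.1, -35.3, 171.2]
eef_rot: [3.139, -0.895, 0.023]
wrist_force: [0.4, -0.4, -2.1]
finger_gap: 8.9
finger_force: 25.0
```

Run:
```python
from h import *
s=manip.read_state();print(s["eef_pos"].round(1),s["eef_rot"].round(4),s["joints"].round(2),s["wrist_force"].round(2),s["finger_gap"])
```

```text
[705.1 -35.3 171.2] [ 3.1395 -0.8953  0.0231] [-0.16  0.27  1.86  0.84  0.19  0.62] [ 0.39 -0.41 -2.13] 8.90411798884082
```

{"api": "move_arm", "payload": {
  "dp": [
    [-2, 0, 4],
    [-2, 0, 4],
    [-2, 0, 5],
    [-3, 0, 6],
    [-3, 0, 8],
    [-3, 0, 10],
    [0, 0, 5],
    [0, 0, 0]
  ],
  "rotation": [
    [-0.003, 0.12, 0],
    [-0.004, 0.16, 0],
    [-0.004, 0.16, 0],
    [-0.004, 0.16, 0],
    [-0.004, 0.16, 0],
    [-0.003, 0.134, 0],
    [0, 0, 0],
    [0, 0, 0]
  ],
  "hand": [0, 0, 0, 0, 0, 0, 0, 0]
}}

```text
clock: 35.35
eef_pos: [693.9, -26.8, 211.1]
eef_rot: [-3.117, -0.088, 0.029]
wrist_force: [-0.9, 0.2, -1.4]
finger_gap: 8.7
finger_force: 25.0
```

{"api": "move_arm", "payload": {
  "dp": [
    [-18, -13, 0],
    [-36, -25, 0],
    [-40, -28, 0],
    [-40, -28, 0],
    [-40, -28, 0],
    [-30, -20, 0],
    [-15, -12, 0],
    [0, 0, 0],
    [0, 0, 0],
    [0, 0, 0]
  ],
  "rotation": [
    [0, 0, 0],
    [0, 0, 0],
    [0, 0, 0],
    [0, 0, 0],
    [0, 0, 0],
    [0, 0, 0],
    [0, 0, 0],
    [0, 0, 0],
    [0, 0, 0],
    [0, 0, 0]
  ],
  "hand": [0, 0, 0, 0, 0, 0, 0, 0, 0, 0]
}}

```text
clock: 36.6
eef_pos: [475.4, -180.1, 211.1]
eef_rot: [-3.116, -0.085, 0.03]
wrist_force: [0.4, -0.1, -2.0]
finger_gap: 9.1
finger_force: 25.0
```

```bash
cat >> h.py <<'E'
g=.023;Rg=np.array([[np.cos(g),-np.sin(g)],[np.sin(g),np.cos(g)]])
W=lambda p:np.r_[np.array([588.5,3])+Rg@np.array(p[:2]),p[2]]
def patch(c,xs,ys,zf):
    P=np.array([W((x,y,zf(x))) for x in xs for y in ys]);uv=proj(c,P).astype(np.float32).reshape(len(xs),len(ys),2)
    return cv2.remap(cv2.cvtColor(c["image"],cv2.COLOR_RGB2GRAY),uv[...,0].copy(),uv[...,1].copy(),cv2.INTER_LINEAR)
E
python3 - <<'E'
from h import *
s=manip.read_state();print(s["eef_pos"].round(1),s["eef_rot"].round(4),s["joints"].round(2),s["wrist_force"].round(2),s["finger_gap"])
c,s=wrist("w13");np.savez("w13.npz",**c)
print(patch(c,np.arange(-146,-66,5),np.arange(-77,-9,5),lambda x:8));print(patch(c,np.arange(-146,-66,6),np.arange(10,78,6),lambda x:14))
pancheck(c,(470.8,-342.3,.0))
E
```

```text
[ 475.4 -180.1  211.1] [-3.1161 -0.0847  0.0297] [-0.47  0.13  1.64  0.07  1.31  1.05] [ 0.43 -0.08 -2.  ] 9.107878836089887
[[174 200 201 151 154 164 191 155 149 153 116 154 180 152]
 [177 198 199 149 150 151 150 151 152 152 105 158 166 153]
 [168 199 198 148 151 151 152 151 150 150 143 120 126 144]
 [171 199 200 147 151 150 150 150 153 151 153 103 135 118]
 [175 198 201 148 153 150 150 152 152 149 154 101 114 116]
 [173 200 203 150 153 151 150 150 152 150 150 152 150 151]
 [180 199 202 151 151 150 150 150 151 151 151 151 149 151]
 [176 200 200 204 186 146 149 152 153 150 152 152 151 149]
 [175 200 200 199 200 202 192 163 148 152 151 149 149 151]
 [180 201 199 200 198 200 198 200 203 150 152 152 151 151]
 [171 201 199 199 201 200 199 200 199 149 151 149 153 151]
 [177 198 200 200 200 200 201 199 199 151 151 150 150 150]
 [180 200 199 197 200 200 199 198 197 152 150 152 150 151]
 [169 200 201 152 158 196 193 201 195 151 150 150 151 149]
 [175 201 200 150 150 152 151 149 152 150 150 152 152 151]
 [175 200 204 154 151 152 151 152 152 152 151 152 151 149]]
[[178 146 147 148 147 148 146 112 121 126 116 105]
 [187 148 150 149 150 152  94 118 130 131 124 106]
 [182 148 103 130 198 181  99 114 126 134 120 106]
 [102 109 105 124 198 181  89 104 115 124 110 106]
 [106 108 107 124 198 180 149 104 100 111 107 106]
 [106 107 109 128 199 182 150 150 150 147 108 106]
 [108 106 106 130 199 176 150 151 148 146 108 107]
 [105 108 104 124 199 178 150 149 151 148 107 107]
 [106 108 106 128 203 180 150 149 150 149 106 106]
 [163 183 201 201 198 148 150 149 149 149 108 104]
 [197 202 198 197 195 151 149 147 150 146 107 106]
 [175 149 177 177 184 147 148 149 148 149 105 107]
 [176 150 148 150 151 148 149 152 147 147 103 106]
 [192 167 169 170 172 173 172 147 150 144 154 156]]
area 3304.951328172814 3208.5 iou 0.949 shift [ 0.1 -1.3  0. ] px [370. 194.] ang 2.2 2.9
```

A large ball now lies in the left bay, near (-134,60). A second small one is in the right bay. I level pan B, set it down, then take pan C.

{"api": "move_arm", "payload": {
  "dp": [
    [-3, -5.4, 0],
    [-3, -6, -20],
    [0, 0, -40],
    [0, 0, -45],
    [0, 0, -30],
    [0, 0, -16],
    [0, 0, -8],
    [0, 0, 0],
    [0, 0, 0],
    [0, 0, 0]
  ],
  "rotation": [
    [-0.013, 0.043, 0],
    [-0.013, 0.042, 0],
    [0, 0, 0],
    [0, 0, 0],
    [0, 0, 0],
    [0, 0, 0],
    [0, 0, 0],
    [0, 0, 0],
    [0, 0, 0],
    [0, 0, 0]
  ],
  "hand": [0, 0, 0, 0, 0, 0, 0, 0, 0, 0]
}}

```text
clock: 37.9
eef_pos: [469.1, -192.3, 53.1]
eef_rot: [-3.14, -0.0, 0.03]
wrist_force: [1.2, 0.0, -2.5]
finger_gap: 8.9
finger_force: 25.0
```

{"api": "move_arm", "payload": {
  "dp": [
    [0, 0, 0],
    [0, 0, 0],
    [0, 0, 0],
    [0, 0, 20],
    [0, 0, 45],
    [0, 0, 45],
    [0, -10, 40],
    [0, -30, 20],
    [0, -40, 0],
    [1.3, -40, 0]
  ],
  "rotation": [
    [0, 0, 0],
    [0, 0, 0],
    [0, 0, 0],
    [0, 0, 0],
    [0, 0, 0],
    [0, 0, 0],
    [0, 0, 0],
    [0, 0, -0.01],
    [0, 0, -0.01],
    [0, 0, -0.005]
  ],
  "hand": [0.55, 0.55, 0.55, 0.55, 0.55, 0.55, 0.6, 0.6, 0.6, 0.6]
}}

```text
clock: 39.15
eef_pos: [470.1, -313.3, 222.7]
eef_rot: [-3.14, 0.0, 0.005]
wrist_force: [0.7, 0.2, -0.0]
finger_gap: 56.3
finger_force: 0.0
```

{"api": "move_arm", "payload": {
  "dp": [
    [0, -25, 0],
    [0, -6, 0],
    [0, 0, 0],
    [0, 0, 0]
  ],
  "rotation": [
    [0, 0, 0],
    [0, 0, 0],
    [0, 0, 0],
    [0, 0, 0]
  ],
  "hand": [0.6, 0.6, 0.6, 0.6]
}}

```text
clock: 39.65
eef_pos: [470.3, -342.2, 222.5]
eef_rot: [-3.14, 0.001, 0.006]
wrist_force: [-0.3, 0.3, 0.3]
finger_gap: 56.5
finger_force: 0.0
```

Run:
```python
from h import *
c,s=wrist("w14");np.savez("w14.npz",**c)
print(s["eef_pos"].round(1),s["eef_rot"].round(4),s["joints"].round(2),s["finger_gap"])
pancheck(c,(470.8,-342.3,.0));pancheck(c,(469.5,-191.5,.023))
```

```text
[ 470.3 -342.2  222.5] [-3.1398e+00  7.0000e-04  5.6000e-03] [-0.69  0.34  1.36  0.    1.45  0.87] 56.47071834792145
area 2851.4734379576985 2769.0 iou 0.937 shift [-0.9 -1.9  0. ] px [259. 174.] ang 0.4 90.0
area 3106.9326191864675 3007.5 iou 0.962 shift [-0.7 -0.7  0. ] px [161. 174.] ang 89.0 87.8
```

{"api": "move_arm", "payload": {
  "dp": [
    [0, -0.8, -50],
    [0, 0, -60],
    [0, 0, -40],
    [0, 0, -22],
    [0, 0, 0],
    [0, 0, 0],
    [0, 0, 0],
    [0, 0, 0],
    [0, 0, 0],
    [0, 0, 0]
  ],
  "rotation": [
    [0, 0, 0],
    [0, 0, 0],
    [0, 0, 0],
    [0, 0, 0],
    [0, 0, 0],
    [0, 0, 0],
    [0, 0, 0],
    [0, 0, 0],
    [0, 0, 0],
    [0, 0, 0]
  ],
  "hand": [0.6, 0.6, 0.6, 0.6, 0.6, 0, 0, 0, 0, 0]
}}

```text
clock: 40.95
eef_pos: [470.1, -344.0, 50.5]
eef_rot: [-3.14, 0.001, 0.005]
wrist_force: [-0.0, -0.6, 0.8]
finger_gap: 9.3
finger_force: 2.1
```

{"api": "move_arm", "payload": {
  "dp": [
    [0, 0, 0],
    [0, 0, 0],
    [0, 0, 5],
    [0, 0, 15],
    [0, 0, 30],
    [0, 0, 40],
    [0, 0, 40],
    [0, 0, 20],
    [10, 14, 0],
    [20, 28, 0]
  ],
  "rotation": [
    [0, 0, 0],
    [0, 0, 0],
    [0, 0, 0],
    [0, 0, 0],
    [0, 0, 0],
    [0, 0, 0],
    [0, 0, 0],
    [0, 0, 0],
    [0, 0, 0.002],
    [0, 0, 0.003]
  ],
  "hand": [0, 0, 0, 0, 0, 0, 0, 0, 0, 0]
}}

```text
clock: 42.2
eef_pos: [500.2, -301.0, 199.6]
eef_rot: [-3.139, 0.002, 0.008]
wrist_force: [0.1, 0.5, -2.4]
finger_gap: 8.4
finger_force: 25.0
```

{"api": "move_arm", "payload": {
  "dp": [
    [30, 42, 0],
    [30, 42, 0],
    [30, 42, 0],
    [30, 42, 0],
    [30, 42, 0],
    [24, 33, 0],
    [12, 18, -10],
    [3, 4, -15],
    [0, 0, -10],
    [0, 0, 0]
  ],
  "rotation": [
    [0, 0, 0.003],
    [0, 0, 0.003],
    [0, 0, 0.003],
    [0, 0, 0.003],
    [0, 0, 0],
    [0, 0, 0],
    [0, 0, 0],
    [0, 0, 0],
    [0, 0, 0],
    [0, 0, 0]
  ],
  "hand": [0, 0, 0, 0, 0, 0, 0, 0, 0, 0]
}}

```text
clock: 43.45
eef_pos: [688.2, -38.1, 164.2]
eef_rot: [-3.14, 0.003, 0.02]
wrist_force: [-0.3, -0.7, -2.1]
finger_gap: 8.4
finger_force: 25.0
```

{"api": "move_arm", "payload": {
  "dp": [
    [0, 0, 0],
    [0, 0, 0]
  ],
  "rotation": [
    [0, 0, 0],
    [0, 0, 0]
  ],
  "hand": [0, 0]
}}

```text
clock: 43.7
eef_pos: [689.2, -37.4, 166.1]
eef_rot: [-3.14, -0.0, 0.021]
wrist_force: [0.6, -0.6, -3.0]
finger_gap: 8.4
finger_force: 25.0
```

{"api": "move_arm", "payload": {
  "dp": [
    [4.0, 2, -1],
    [3.2, 0, 0.9],
    [3.0, 0, 1.4],
    [1.4, 0, 0.9],
    [1.3, 0, 1.0],
    [0.8, 0, 0.7],
    [0.4, 0, 0.4],
    [0, 0, 0],
    [0, 0, 0],
    [0, 0, 0]
  ],
  "rotation": [
    [0.004, -0.1745, 0],
    [0.004, -0.1745, 0],
    [0.004, -0.1745, 0],
    [0.002, -0.087, 0],
    [0.002, -0.087, 0],
    [0.001, -0.052, 0],
    [0.001, -0.035, 0],
    [0, 0, 0],
    [0, 0, 0],
    [0, 0, 0]
  ],
  "hand": [0, 0, 0, 0, 0, 0, 0, 0, 0, 0]
}}

```text
clock: 44.95
eef_pos: [703.4, -34.9, 170.1]
eef_rot: [-3.139, -0.784, 0.021]
wrist_force: [0.3, 0.5, -1.1]
finger_gap: 8.9
finger_force: 25.0
```

{"api": "move_arm", "payload": {
  "dp": [
    [0.6, 0, 0.6],
    [0.5, 0, 0.6],
    [0.5, 0, 0.6],
    [0, 0, 0],
    [0, 0, 0],
    [0, 0, 0],
    [0, 0, 0]
  ],
  "rotation": [
    [0.001, -0.04, 0],
    [0.001, -0.04, 0],
    [0.001, -0.03, 0],
    [0, 0, 0],
    [0, 0, 0],
    [0, 0, 0],
    [0, 0, 0]
  ],
  "hand": [0, 0, 0, 0, 0, 0, 0]
}}

```text
clock: 45.82
eef_pos: [704.9, -34.9, 171.5]
eef_rot: [-3.138, -0.894, 0.021]
wrist_force: [0.8, 0.2, -0.5]
finger_gap: 8.3
finger_force: 25.0
```

{"api": "move_arm", "payload": {
  "dp": [
    [-2, 0, 4],
    [-2, 0, 4],
    [-2, 0, 5],
    [-3, 0, 6],
    [-3, 0, 8],
    [-3, 0, 10],
    [0, 0, 5],
    [0, 0, 0],
    [0, 0, 0]
  ],
  "rotation": [
    [-0.003, 0.12, 0],
    [-0.004, 0.16, 0],
    [-0.004, 0.16, 0],
    [-0.004, 0.16, 0],
    [-0.004, 0.16, 0],
    [-0.003, 0.134, 0],
    [0, 0, 0],
    [-0.026, 0.085, 0],
    [0, 0, 0]
  ],
  "hand": [0, 0, 0, 0, 0, 0, 0, 0, 0]
}}

```text
clock: 46.95
eef_pos: [693.9, -26.3, 210.9]
eef_rot: [-3.136, 0.002, 0.028]
wrist_force: [-0.4, 0.6, -1.9]
finger_gap: 8.4
finger_force: 25.0
```

Run:
```python
from h import *
s=manip.read_state();print(s["eef_pos"].round(1),s["eef_rot"].round(4),s["joints"].round(2),s["wrist_force"].round(2),s["finger_gap"])
```

```text
[693.9 -26.3 210.9] [-3.1364e+00  1.8000e-03  2.8500e-02] [-0.09  0.62  0.97  0.    1.55  1.45] [-0.43  0.58 -1.94] 8.375635255174965
```

{"api": "move_arm", "payload": {
  "dp": [
    [-14, -20, 0],
    [-28, -40, 0],
    [-30, -42, 0],
    [-30, -42, 0],
    [-30, -42, 0],
    [-30, -42, 0],
    [-30, -42, 0],
    [-20, -29, 0],
    [-12, -18, 0],
    [0, 0, 0]
  ],
  "rotation": [
    [-0.005, 0, 0],
    [0, 0, 0],
    [0, 0, 0],
    [0, 0, 0],
    [0, 0, 0],
    [0, 0, 0],
    [0, 0, 0],
    [0, 0, 0],
    [0, 0, 0],
    [0, 0, 0]
  ],
  "hand": [0, 0, 0, 0, 0, 0, 0, 0, 0, 0]
}}

```text
clock: 48.2
eef_pos: [468.9, -344.1, 211.8]
eef_rot: [3.141, 0.002, 0.026]
wrist_force: [0.2, 0.1, -0.9]
finger_gap: 8.9
finger_force: 25.0
```

{"api": "move_arm", "payload": {
  "dp": [
    [0, 0, -30],
    [0, 0, -45],
    [0, 0, -45],
    [0, 0, -25],
    [0, 0, -13],
    [0, 0, -1],
    [0, 0, 0],
    [0, 0, 0],
    [0, 0, 0],
    [0, 0, 0]
  ],
  "rotation": [
    [0, 0, 0],
    [0, 0, 0],
    [0, 0, 0],
    [0, 0, 0],
    [0, 0, 0],
    [0, 0, 0],
    [0, 0, 0],
    [0, 0, 0],
    [0, 0, 0],
    [0, 0, 0]
  ],
  "hand": [0, 0, 0, 0, 0, 0, 0, 0.55, 0.55, 0.55]
}}

```text
clock: 49.45
eef_pos: [469.6, -343.7, 53.1]
eef_rot: [3.141, 0.004, 0.028]
wrist_force: [-0.8, 0.9, -0.1]
finger_gap: 34.9
finger_force: 0.0
```

{"api": "move_arm", "payload": {
  "dp": [
    [0, 0, 0],
    [0, 0, 20],
    [0, 0, 45],
    [0, 0, 50],
    [0, 15, 50],
    [0, 40, 15],
    [0, 45, 0],
    [0, 45, 0],
    [0, 45, 0],
    [0, 0, 0]
  ],
  "rotation": [
    [0, 0, 0],
    [0, 0, 0],
    [0, 0, 0],
    [0, 0, 0],
    [0, 0, 0],
    [0, 0, 0],
    [0, 0, 0],
    [0, 0, 0],
    [0, 0, 0],
    [0, 0, 0]
  ],
  "hand": [0.55, 0.55, 0.55, 0.55, 0.55, 0.55, 0.55, 0.55, 0.55, 0.55]
}}

```text
clock: 50.7
eef_pos: [469.6, -151.5, 233.3]
eef_rot: [-3.142, 0.003, 0.031]
wrist_force: [-0.1, -0.7, 0.1]
finger_gap: 52.0
finger_force: 0.0
```

Run:
```python
from h import *
c,s=wrist("w15");np.savez("w15.npz",**c)
print(s["eef_pos"].round(1),s["eef_rot"].round(4),s["joints"].round(2),s["wrist_force"].round(2),s["finger_gap"])
print(patch(c,np.arange(-146,-90,5),np.arange(-77,-9,5),lambda x:8));print(patch(c,np.arange(-146,-66,6),np.arange(10,78,6),lambda x:14))
pancheck(c,(470,-343,.023));pancheck(c,(469.5,-192,.03));pancheck(c,(597,-214.6,.03))
```

```text
[ 469.6 -151.5  233.3] [-3.1416  0.0032  0.0309] [-0.39  0.13  1.59 -0.    1.42  1.15] [-0.08 -0.67  0.12] 51.9793031522882
[[205 200 188 145 127 123 183 164 152 153 116 162 173 150]
 [205 199 185 129 120 118 143 151 151 149 108 172 164 151]
 [206 199 186 153 132 138 152 151 151 151 143 116 125 140]
 [204 199 187 149 154 150 151 152 148 150 151 110 138 114]
 [200 199 193 150 151 151 151 149 151 150 151 103 116 124]
 [203 198 196 151 154 153 150 150 151 150 151 151 148 151]
 [204 199 188 147 149 152 151 150 153 150 149 150 152 152]
 [206 199 201 203 195 145 149 151 151 152 153 151 149 152]
 [205 200 199 200 201 200 198 163 151 149 150 150 151 149]
 [206 199 199 200 199 199 199 200 206 151 151 149 151 149]
 [206 198 200 201 198 199 200 199 202 148 151 151 150 149]
 [206 199 201 199 199 200 199 200 202 148 152 149 151 152]]
[[151 147 147 145 145 142 144 108 122 125 116 100]
 [155 151 145 163 150 151  96 118 130 131 124 102]
 [133 106 175 200 149 150  97 118 127 135 118  97]
 [105 105 178 199 144 151  94 107 116 118 109 106]
 [107 104 174 200 153 149 151 109 106 114 108 104]
 [105 107 178 201 146 151 149 107 119 119 109 110]
 [106 107 180 200 144 152 103 124 138 144 172 101]
 [107 108 174 200 154 149 105 123 149 176 192  96]
 [105 108 161 177 143 153  95 118 150 170 188 101]
 [177 197 200 200 198 149 143 110 142 160 103  99]
 [199 200 199 199 202 151 149 151 151 152 107 103]
 [146 149 177 197 198 150 150 149 151 149 106 103]
 [148 150 151 150 150 151 150 148 151 153 105 102]
 [181 174 174 176 177 178 181 147 150 149 167 161]]
area 3044.1270580932032 2961.5 iou 0.966 shift [ 0.7 -0.4  0. ] px [380. 177.] ang 0.5 1.1
area 2710.225863263011 2604.5 iou 0.959 shift [-0.2 -0.7  0. ] px [286. 174.] ang 0.1 0.0
area 3440.1661623767577 3383.0 iou 0.932 shift [2.2 0.7 0. ] px [306.  87.] ang 0.1 1.1
```

All five balls are graded: two large in the left bay and three small in the right. The pans are standing. Next I push the clamp handle back open with shut fingers on the knob's inner side.

{"api": "move_arm", "payload": {
  "dp": [
    [0.8, 26, 0],
    [0.8, 26, 0],
    [0.8, 26, 0],
    [0.8, 26, 0],
    [0.8, 26, 0],
    [0.8, 26, 0],
    [0.8, 26, 0],
    [0.8, 26, 0],
    [0.8, 26, 0],
    [0.6, 24, 0]
  ],
  "rotation": [
    [0, 0, 0.1563],
    [0, 0, 0.1563],
    [0, 0, 0.1563],
    [0, 0, 0.1563],
    [0, 0, 0.1563],
    [0, 0, 0.1563],
    [0, 0, 0.1563],
    [0, 0, 0.1563],
    [0, 0, 0.1563],
    [0, 0, 0.1563]
  ],
  "hand": [0, 0, 0, 0, 0, 0, 0, 0, 0, 0],
  "newtons": 10
}}

```text
clock: 52.0
eef_pos: [477.8, 104.4, 232.7]
eef_rot: [-3.141, 0.004, 1.595]
wrist_force: [-0.3, -0.4, -0.2]
finger_gap: 0.8
finger_force: 0.0
```

{"api": "move_arm", "payload": {
  "dp": [
    [0, 0, 0],
    [0, 0, -30],
    [0, 0, -35],
    [0, 0, -26],
    [0, 0, 0]
  ],
  "rotation": [
    [0, 0, 0],
    [0, 0, 0],
    [0, 0, 0],
    [0, 0, 0],
    [0, 0, 0]
  ],
  "hand": [0, 0, 0, 0, 0]
}}

```text
clock: 52.62
eef_pos: [476.7, 103.1, 140.5]
eef_rot: [-3.138, 0.005, 1.587]
wrist_force: [-0.0, -0.1, 0.5]
finger_gap: 0.5
finger_force: 0.0
```

{"api": "move_arm", "payload": {
  "dp": [
    [0, 12, 1],
    [0, 9, 0],
    [-0.2, 9, -1],
    [-0.2, 9, -2],
    [-0.2, 9, -2.5],
    [-0.2, 9, -3],
    [-0.2, 8.5, -4],
    [-0.2, 8, -4.5],
    [-0.2, 8, -5],
    [-0.2, 7.5, -5.5]
  ],
  "rotation": [
    [0, 0, 0],
    [0, 0, 0],
    [0, 0, 0],
    [0, 0, 0],
    [0, 0, 0],
    [0, 0, 0],
    [0, 0, 0],
    [0, 0, 0],
    [0, 0, 0],
    [0, 0, 0]
  ],
  "hand": [0, 0, 0, 0, 0, 0, 0, 0, 0, 0]
}}

```text
clock: 53.88
eef_pos: [475.6, 193.9, 114.9]
eef_rot: [-3.141, 0.004, 1.591]
wrist_force: [-0.3, 0.5, -0.4]
finger_gap: 0.4
finger_force: 0.0
```

{"api": "move_arm", "payload": {
  "dp": [
    [-0.2, 7, -5],
    [-0.2, 6, -5],
    [0, 5, -4],
    [0, 0, 0],
    [0, 0, 20],
    [0, 0, 50],
    [0, 0, 60],
    [0, -30, 20],
    [0, -40, 0],
    [0, 0, 0]
  ],
  "rotation": [
    [0, 0, 0],
    [0, 0, 0],
    [0, 0, 0],
    [0, 0, 0],
    [0, 0, 0],
    [0, 0, 0],
    [0, 0, 0],
    [0, 0, 0],
    [0, 0, 0],
    [0, 0, 0]
  ],
  "hand": [0, 0, 0, 0, 0, 0, 0, 0.3, 0.5, 0.5]
}}

```text
clock: 55.12
eef_pos: [475.4, 139.7, 251.9]
eef_rot: [3.141, 0.004, 1.588]
wrist_force: [-0.3, 0.9, 0.5]
finger_gap: 27.2
finger_force: 0.0
```

Run:
```python
from h import *
c,s=wrist("w16");np.savez("w16.npz",**c)
print(s["eef_pos"].round(1),s["eef_rot"].round(4),s["joints"].round(2))
d=dict(camera("scene"));np.savez("s16.npz",**d)
im=d["image"].astype(int);p=proj(d,W((-108,233.5,69)))[0];print("open knob px",p)
u,v=p.astype(int);m=(im.max(2)<45)[v-12:v+13,u-12:u+13];ys,xs=np.nonzero(m);print(xs.mean()+u-12,ys.mean()+v-12,len(xs))
p=proj(c,W((-108,233.5,69)))[0];print(p);u,v=p.astype(int);m=(c["image"].max(2)<60)[v-25:v+26,u-25:u+26];ys,xs=np.nonzero(m);print(xs.mean()+u-25,ys.mean()+v-25,len(xs))
```

```text
[475.4 139.7 251.9] [3.1407 0.004  1.5884] [ 0.21  0.13  1.55 -0.    1.46  0.2 ]
open knob px [332.59912581 238.52045302]
nan nan 0
[259.43115598 109.72304052]
nan nan 0<stdin>:6: RuntimeWarning: Mean of empty slice.
  ret = ret.dtype.type(ret / rcount)
<stdin>:7: RuntimeWarning: Mean of empty slice.
```

Run:
```python
from h import *
c=dict(np.load("w16.npz"));d=dict(np.load("s16.npz"))
for q in np.arange(0,1.47,.1):
    f=1.396-q;X=W((-108,135+100*np.sin(f),52+100*np.cos(f)));r=[]
    for k in(c,d):
        p=proj(k,X)[0];u,v=p.round().astype(int);r.append((u,v,int(np.median(k["image"][v-2:v+3,u-2:u+3].max(2)))))
    print(round(q,1),r)
o=np.zeros((500,800,3),np.uint8);o[:300,:400]=cv2.resize(c["image"][:,:,::-1],(400,300))
o[:400,400:]=cv2.resize(d["image"][160:280,250:370,::-1],(400,400),interpolation=cv2.INTER_CUBIC);cv2.imwrite("pics/c16.png",o)
```

```text
0.0 [(np.int64(259), np.int64(110), 193), (np.int64(333), np.int64(238), 144)]
0.1 [(np.int64(259), np.int64(111), 191), (np.int64(333), np.int64(236), 146)]
0.2 [(np.int64(259), np.int64(113), 191), (np.int64(333), np.int64(233), 147)]
0.3 [(np.int64(260), np.int64(116), 189), (np.int64(332), np.int64(229), 152)]
0.4 [(np.int64(260), np.int64(120), 192), (np.int64(331), np.int64(226), 149)]
0.5 [(np.int64(260), np.int64(125), 193), (np.int64(330), np.int64(222), 144)]
0.6 [(np.int64(260), np.int64(131), 192), (np.int64(329), np.int64(219), 146)]
0.7 [(np.int64(260), np.int64(137), 191), (np.int64(328), np.int64(215), 142)]
0.8 [(np.int64(260), np.int64(144), 193), (np.int64(326), np.int64(212), 142)]
0.9 [(np.int64(260), np.int64(152), 192), (np.int64(324), np.int64(208), 140)]
1.0 [(np.int64(260), np.int64(160), 98), (np.int64(322), np.int64(205), 140)]
1.1 [(np.int64(260), np.int64(168), 97), (np.int64(319), np.int64(202), 140)]
1.2 [(np.int64(260), np.int64(177), 167), (np.int64(317), np.int64(199), 139)]
1.3 [(np.int64(260), np.int64(185), 42), (np.int64(315), np.int64(196), 48)]
1.4 [(np.int64(260), np.int64(194), 45), (np.int64(312), np.int64(193), 30)]
```

The knob still reads closed: the fingertips descended too little along the arc and rode over it. I repeat with the tips 24 mm below the knob's centre and following the true arc.

{"api": "move_arm", "payload": {
  "dp": [
    [0, -18, 0],
    [0, -18.7, 0],
    [0.5, 0, 0],
    [0.5, 0, -20],
    [0.4, 0, -40],
    [0, 0, -40],
    [0, 0, -24],
    [0, 0, 0],
    [0, 0, 0]
  ],
  "rotation": [
    [0, 0, 0],
    [0, 0, 0],
    [0, 0, 0],
    [0, 0, 0],
    [0, 0, 0],
    [0, 0, 0],
    [0, 0, 0],
    [0, 0, 0],
    [0, 0, 0]
  ],
  "hand": [0, 0, 0, 0, 0, 0, 0, 0, 0]
}}

```text
clock: 56.35
eef_pos: [477.3, 105.1, 128.4]
eef_rot: [3.14, 0.004, 1.591]
wrist_force: [0.0, -0.3, 0.5]
finger_gap: 0.1
finger_force: 0.0
```

{"api": "move_arm", "payload": {
  "dp": [
    [0, 11, 0],
    [-0.2, 10.5, -0.6],
    [-0.2, 10.3, -1.6],
    [-0.2, 10.1, -2.7],
    [-0.2, 9.8, -3.8],
    [-0.2, 9.3, -4.8]
  ],
  "rotation": [
    [0, 0, 0],
    [0, 0, 0],
    [0, 0, 0],
    [0, 0, 0],
    [0, 0, 0],
    [0, 0, 0]
  ],
  "hand": [0, 0, 0, 0, 0, 0]
}}

```text
clock: 57.1
eef_pos: [475.5, 166.4, 113.3]
eef_rot: [-3.141, 0.004, 1.591]
wrist_force: [0.7, -0.2, 0.1]
finger_gap: 0.5
finger_force: 0.3
```

{"api": "move_arm", "payload": {
  "dp": [
    [-0.2, 8.8, -5.7],
    [-0.2, 8.1, -6.6],
    [-0.2, 7.4, -7.4],
    [-0.2, 6.6, -8.1],
    [-0.2, 5.7, -8.8],
    [0, 0, 0]
  ],
  "rotation": [
    [0, 0, 0],
    [0, 0, 0],
    [0, 0, 0],
    [0, 0, 0],
    [0, 0, 0],
    [0, 0, 0]
  ],
  "hand": [0, 0, 0, 0, 0, 0]
}}

```text
clock: 57.85
eef_pos: [474.3, 202.5, 76.4]
eef_rot: [-3.14, 0.004, 1.591]
wrist_force: [-0.4, 0.1, -0.2]
finger_gap: 0.4
finger_force: 0.0
```

```bash
cat >> h.py <<'E'
def knob(c,zc=45):
    r=[]
    for q in np.arange(0,1.47,.1):
        f=1.396-q;X=W((-108,135+100*np.sin(f),52+100*np.cos(f)));u,v=proj(c,X)[0].round().astype(int)
        r.append(int(np.median(c["image"][v-2:v+3,u-2:u+3].max(2))) if 2<u<509 and 2<v<381 else -1)
    return r
E
python3 - <<'E'
from h import *
print(knob(dict(camera("scene"))));c,s=wrist("w17");print(knob(c),s["eef_pos"])
E
```

```text
[31, 30, 33, 153, 153, 134, 123, 111, 108, 69, 45, 46, 44, 44, 44]
[57, 46, 34, 200, 200, 187, 85, 86, 92, 118, 91, 188, 192, 184, 61] [474.53891618 202.38529594  76.87988445]
```

The knob reads open (q≈0–0.2). I retreat and go over the tray.

{"api": "move_arm", "payload": {
  "dp": [
    [0, 0, 30],
    [0, 0, 60],
    [0, 0, 60],
    [0.6, -22, 20],
    [0.6, -26, 0],
    [0.8, -26, 0],
    [0.8, -26, 0],
    [0.8, -26, 0],
    [0.8, -26, 0],
    [0.8, -26, 0]
  ],
  "rotation": [
    [0, 0, 0],
    [0, 0, 0],
    [0, 0, 0.1],
    [0, 0, 0.16],
    [0, 0, 0.16],
    [0, 0, 0.16],
    [0, 0, 0.16],
    [0, 0, 0.16],
    [0, 0, 0.16],
    [0, 0, 0.16]
  ],
  "hand": [0.5, 0.5, 0.5, 0.5, 0.5, 0.5, 0.5, 0.5, 0.5, 0.5],
  "newtons": 35
}}

```text
clock: 59.2
eef_pos: [479.8, 23.3, 247.7]
eef_rot: [3.142, 0.005, 2.816]
wrist_force: [1.0, 0.1, 0.3]
finger_gap: 47.3
finger_force: 0.0
```

{"api": "move_arm", "payload": {
  "dp": [
    [0.6, -18, 0],
    [0, -6, 0],
    [0, 0, 0],
    [0, 0, 0]
  ],
  "rotation": [
    [0, 0, 0.16],
    [0, 0, 0.16],
    [0, 0, 0.03],
    [0, 0, 0]
  ],
  "hand": [0.5, 0.5, 0.5, 0.5]
}}

```text
clock: 59.7
eef_pos: [480.5, 0.5, 247.4]
eef_rot: [-3.141, 0.004, -3.125]
wrist_force: [-0.5, -1.2, -0.6]
finger_gap: 46.6
finger_force: 0.0
```

Run:
```python
from h import *
print(knob(dict(camera("scene"))));c,s=wrist("w18");np.savez("w18.npz",**c);print(s["eef_pos"].round(1),s["eef_rot"].round(3))
print(patch(c,np.arange(-146,-66,7),np.arange(-77,-5,7),lambda x:8));print(patch(c,np.arange(-146,-66,7),np.arange(10,78,7),lambda x:14))
```

```text
[29, 28, 31, 150, 150, 143, 144, 143, 140, 139, 138, 138, 138, 138, 139]
[480.5   0.6 247.3] [-3.141  0.004 -3.125]
[[212 116 168 131 142 174 161 127 169 163 163]
 [215 126 163 132 136 164 166 139 202 166 164]
 [214 124 165 166 165 164 164 167 143 122 164]
 [215 116 165 165 163 163 164 167 126 116 164]
 [214 134 163 165 165 167 166 163 166 166 164]
 [214 196 213 218 169 163 166 165 164 167 162]
 [215 186 214 213 213 215 181 164 165 165 160]
 [214 194 213 213 213 213 217 164 164 164 158]
 [213 195 215 212 213 213 217 164 163 164 157]
 [213 148 162 199 217 216 222 164 163 164 155]
 [214 122 163 164 163 165 165 164 164 164 156]
 [214 125 156 155 155 157 157 157 157 154 153]]
[[179 166 167 164 165 168 126 131 143 127]
 [215 198 164 164 166 119 141 146 130 115]
 [212 212 219 166 164 122 141 146 132 119]
 [215 166 165 165 164 144 152 177 112 122]
 [217 165 163 165 164 164 140 140 164 144]
 [213 162 165 164 164 126 138 165 174 149]
 [214 214 176 163 166 128 155 189 198 128]
 [214 214 213 215 200 121 164 192 204 122]
 [213 215 214 213 213 163 148 179 162 137]
 [200 162 171 217 218 163 165 165 163 128]
 [165 163 164 165 165 165 164 164 163 147]
 [141 143 143 143 145 144 146 144 145 152]]
```

{"api": "move_arm", "payload": {
  "dp": [
    [0, 0, -50],
    [0, 0, -60],
    [0, 0, -50],
    [0, 0, -30],
    [0, 0, -11],
    [0, 0, 0],
    [0, 0, 0],
    [0, 0, 0],
    [0, 0, 0],
    [0, 0, 0]
  ],
  "rotation": [
    [0, 0.003, 0],
    [0, 0, 0],
    [0, 0, 0],
    [0, 0, 0],
    [0, 0, 0],
    [0, 0, 0],
    [0, 0, 0],
    [0, 0, 0],
    [0, 0, 0],
    [0, 0, 0]
  ],
  "hand": [0.5, 0.5, 0.5, 0.5, 0.5, 0.5, 0, 0, 0, 0]
}}

```text
clock: 61.05
eef_pos: [480.6, 0.4, 46.4]
eef_rot: [-3.141, 0.001, -3.122]
wrist_force: [-0.4, 0.3, 0.1]
finger_gap: 10.5
finger_force: 0.6
```

{"api": "move_arm", "payload": {
  "dp": [
    [0, 0, 0],
    [0, 0, 0],
    [0, 0, 0],
    [0, 0, 3],
    [0, 0, 8],
    [0, 0, 14],
    [0, 0, 18],
    [0, 0, 20],
    [0, 0, 20],
    [0, 0, 20]
  ],
  "rotation": [
    [0, 0, 0],
    [0, 0, 0],
    [0, 0, 0],
    [0, 0, 0],
    [0, 0, 0],
    [0, 0, 0],
    [0, 0, 0],
    [0, 0, 0],
    [0, 0, 0],
    [0, 0, 0]
  ],
  "hand": [0, 0, 0, 0, 0, 0, 0, 0, 0, 0]
}}

```text
clock: 62.3
eef_pos: [480.6, 0.3, 151.0]
eef_rot: [-3.141, 0.002, -3.122]
wrist_force: [-0.3, -0.3, 0.4]
finger_gap: 0.5
finger_force: 0.0
```

{"api": "move_arm", "payload": {
  "dp": [
    [0, 0, 20],
    [0, 0, 20],
    [0, 0, 20],
    [0, 0, 15],
    [0, 0, 8],
    [0, 0, 3],
    [0, 0, 0]
  ],
  "rotation": [
    [0, 0, 0],
    [0, 0, 0],
    [0, 0, 0],
    [0, 0, 0],
    [0, 0, 0],
    [0, 0, 0],
    [0, 0, 0]
  ],
  "hand": [0, 0, 0, 0, 0, 0, 0]
}}

```text
clock: 63.18
eef_pos: [480.4, 0.3, 234.9]
eef_rot: [-3.142, 0.0, -3.122]
wrist_force: [0.1, -0.9, 0.0]
finger_gap: 0.6
finger_force: 0.0
```

Run:
```python
from h import *
s=manip.read_state();print(s["eef_pos"].round(1),s["eef_rot"].round(3),s["finger_gap"],s["finger_force"],s["wrist_force"].round(1))
print(knob(dict(np.load("scene0.npz"))),knob(dict(camera("scene"))))
```

```text
[4.804e+02 3.000e-01 2.349e+02] [-3.142  0.    -3.122] 0.5870362591052402 0.0 [ 0.1 -0.9  0. ]
[28, 27, 29, 144, 141, 137, 136, 134, 133, 131, 131, 131, 132, 132, 131] [29, 28, 33, 151, 149, 142, 143, 142, 141, 140, 139, 139, 139, 139, 139]
```

The clamp matches its starting reading, fully open. The tray slipped out of the grip, so I check it.

Run:
```python
from h import *
c,s=wrist("w19");np.savez("w19.npz",**c)
print(patch(c,np.arange(-160,-56,8),np.arange(-85,0,8),lambda x:8));print(patch(c,np.arange(-160,-56,8),np.arange(4,90,8),lambda x:14))
cv2.imwrite("pics/w19b.png",cv2.resize(c["image"][40:280,60:460,::-1],(800,480),interpolation=cv2.INTER_CUBIC))
```

```text
[[218 216 215 216 215 215 213 213 212 214 214]
 [113 125 126 125 123 122 132 132 133 142 134]
 [217 220 162 147 134 172 168 150 169 166 166]
 [217 217 164 135 117 168 168 133 182 169 165]
 [223 216 157 165 167 166 166 166 146 117 164]
 [215 215 159 166 167 167 166 167 152 164 154]
 [215 216 211 213 168 166 166 168 166 166 179]
 [220 215 197 215 216 218 211 165 166 165 176]
 [202 215 206 215 214 216 214 165 168 166 181]
 [214 216 207 218 215 215 215 166 165 166 178]
 [218 216 149 166 184 203 200 165 165 166 184]
 [196 215 141 165 166 166 166 167 165 166 172]
 [205 217 132 138 140 137 139 137 140 138 134]]
[[215 218 217 218 218 219 219 218 220 218 217]
 [146 148 145 149 150 148 154 159 186 195 192]
 [212 184 167 168 166 152 140 131 162 170 177]
 [217 218 164 168 169 131 145 137 116 170 167]
 [219 220 190 173 167 123 136 131 108 168 169]
 [129 183 166 168 166 169 154 180 172 206 171]
 [215 207 165 166 169 123 136 166 163 218 226]
 [218 214 203 165 168 134 166 193 197 216 167]
 [216 215 216 215 218 121 173 200 188 217 220]
 [215 217 212 215 216 164 157 171 166 216 218]
 [218 166 164 161 160 165 166 165 168 218 218]
 [190 166 166 167 166 167 166 169 171 217 219]
 [194 146 146 158 158 146 148 147 168 215 217]]
```

View pics/w19b.png

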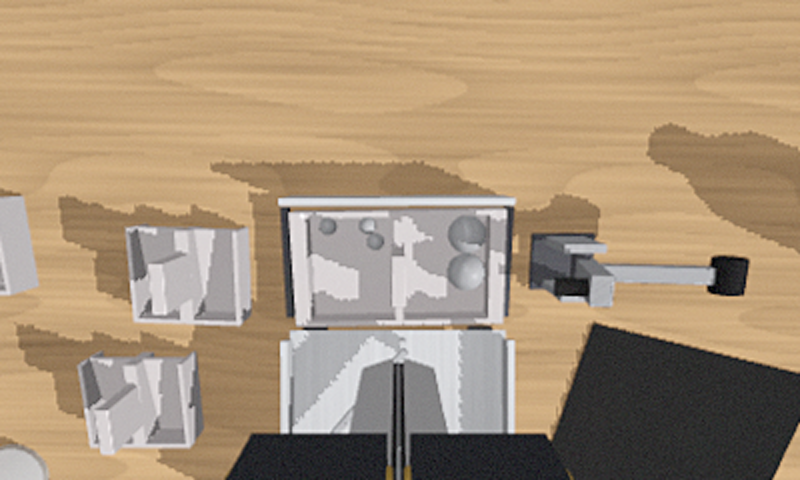

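The tray is still in the nest with the balls graded: three small at (328,226), (368,226) and (375,240), two large at (467,233) and (465,271). The pans stand and the clamp is open. I grasp again, firmer and slightly deeper, and check before lifting.

{"api": "move_arm", "payload": {
  "dp": [
    [0, 0, 0],
    [0, 0, 0],
    [0, 0, 0],
    [0, 0, 0],
    [0, 0, 0],
    [0, 0, -50],
    [0, 0, -60],
    [0, 0, -45],
    [0, 0, -25],
    [0, 0, -11.5]
  ],
  "rotation": [
    [0, 0, 0],
    [0, 0, 0],
    [0, 0, 0],
    [0, 0, 0],
    [0, 0, 0],
    [0, 0, 0],
    [0, 0, 0],
    [0, 0, 0],
    [0, 0, 0],
    [0, 0, 0]
  ],
  "hand": [0.5, 0.5, 0.5, 0.5, 0.5, 0.5, 0.5, 0.5, 0.5, 0.5],
  "newtons": 50
}}

```text
clock: 64.53
eef_pos: [480.0, 0.4, 42.6]
eef_rot: [3.142, -0.001, -3.122]
wrist_force: [0.5, -0.2, -0.7]
finger_gap: 46.9
finger_force: 0.0
```

{"api": "move_arm", "payload": {
  "dp": [
    [0, 0, 0],
    [0, 0, 0],
    [0, 0, 0],
    [0, 0, 0],
    [0, 0, 0],
    [0, 0, 0],
    [0, 0, 0],
    [0, 0, 0]
  ],
  "rotation": [
    [0, 0, 0],
    [0, 0, 0],
    [0, 0, 0],
    [0, 0, 0],
    [0, 0, 0],
    [0, 0, 0],
    [0, 0, 0],
    [0, 0, 0]
  ],
  "hand": [0.5, 0, 0, 0, 0, 0, 0, 0]
}}

```text
clock: 65.53
eef_pos: [480.6, 0.4, 43.9]
eef_rot: [-3.142, 0.001, -3.122]
wrist_force: [-1.3, 1.6, 5.4]
finger_gap: 8.9
finger_force: 50.0
```

{"api": "move_arm", "payload": {
  "dp": [
    [0, 0, 2],
    [0, 0, 3],
    [0, 0, 5],
    [0, 0, 7],
    [0, 0, 5],
    [0, 0, 0]
  ],
  "rotation": [
    [0, 0, 0],
    [0, 0, 0],
    [0, 0, 0],
    [0, 0, 0],
    [0, 0, 0],
    [0, 0, 0]
  ],
  "hand": [0, 0, 0, 0, 0, 0]
}}

```text
clock: 66.28
eef_pos: [480.7, 0.3, 66.1]
eef_rot: [-3.141, 0.002, -3.122]
wrist_force: [1.0, -0.8, -6.1]
finger_gap: 8.4
finger_force: 50.1
```

{"api": "move_arm", "payload": {
  "dp": [
    [0, 0, 6],
    [0, 0, 12],
    [0, 0, 18],
    [0, 0, 22],
    [0, 0, 24],
    [0, 0, 24],
    [0, 0, 22],
    [0, 0, 18],
    [0, 0, 12],
    [0, 0, 6]
  ],
  "rotation": [
    [0, 0, 0],
    [0, 0, 0],
    [0, 0, 0],
    [0, 0, 0],
    [0, 0, 0],
    [0, 0, 0],
    [0, 0, 0],
    [0, 0, 0],
    [0, 0, 0],
    [0, 0, 0]
  ],
  "hand": [0, 0, 0, 0, 0, 0, 0, 0, 0, 0]
}}

```text
clock: 67.53
eef_pos: [480.5, 0.4, 230.3]
eef_rot: [-3.141, 0.002, -3.122]
wrist_force: [0.1, -0.6, -6.8]
finger_gap: 8.3
finger_force: 50.1
```

{"api": "move_arm", "payload": {
  "dp": [
    [3, 5, 0],
    [6, 11, 0],
    [9, 16, 0],
    [11, 20, 0],
    [12, 21, 0],
    [12, 21, 0],
    [12, 21, 0],
    [12, 21, 0],
    [12, 21, 0],
    [12, 21, 0]
  ],
  "rotation": [
    [0, 0, 0],
    [0, 0, -0.02],
    [0, 0, -0.02],
    [0, 0, -0.02],
    [0, 0, -0.02],
    [0, 0, -0.02],
    [0, 0, -0.02],
    [0, 0, -0.02],
    [0, 0, -0.02],
    [0, 0, -0.02]
  ],
  "hand": [0, 0, 0, 0, 0, 0, 0, 0, 0, 0]
}}

```text
clock: 68.78
eef_pos: [581.6, 179.4, 228.5]
eef_rot: [-3.141, -0.001, 2.98]
wrist_force: [0.8, -0.6, -5.2]
finger_gap: 8.8
finger_force: 50.1
```

{"api": "move_arm", "payload": {
  "dp": [
    [12, 21, 0],
    [12, 20, 0],
    [10, 18, 0],
    [6, 11, 0],
    [3, 6, 0],
    [0, 0, 0],
    [0, 0, 0]
  ],
  "rotation": [
    [0, 0, -0.02],
    [0, 0, -0.02],
    [0, 0, -0.01],
    [0, 0, 0],
    [0, 0, 0],
    [0, 0, 0],
    [0, 0, 0]
  ],
  "hand": [0, 0, 0, 0, 0, 0, 0]
}}

```text
clock: 69.65
eef_pos: [624.4, 253.9, 229.8]
eef_rot: [-3.141, 0.001, 2.931]
wrist_force: [-0.3, 1.1, -6.9]
finger_gap: 8.7
finger_force: 50.1
```

{"api": "move_arm", "payload": {
  "dp": [
    [0, 0, -6],
    [0, 0, -14],
    [0, 0, -20],
    [0, 0, -24],
    [0, 0, -24],
    [0, 0, -24],
    [0, 0, -22],
    [0, 0, -18],
    [0, 0, -12],
    [0, 0, -8]
  ],
  "rotation": [
    [0, 0, 0],
    [0, 0, 0],
    [0, 0, 0],
    [0, 0, 0],
    [0, 0, 0],
    [0, 0, 0],
    [0, 0, 0],
    [0, 0, 0],
    [0, 0, 0],
    [0, 0, 0]
  ],
  "hand": [0, 0, 0, 0, 0, 0, 0, 0, 0, 0]
}}

```text
clock: 70.9
eef_pos: [624.5, 254.3, 57.1]
eef_rot: [-3.141, 0.001, 2.931]
wrist_force: [0.2, 0.8, -5.8]
finger_gap: 8.6
finger_force: 50.1
```

{"api": "move_arm", "payload": {
  "dp": [
    [0, 0, -5],
    [0, 0, -3],
    [0, 0, -2],
    [0, 0, 0],
    [0, 0, 0]
  ],
  "rotation": [
    [0, 0, 0],
    [0, 0, 0],
    [0, 0, 0],
    [0, 0, 0],
    [0, 0, 0]
  ],
  "hand": [0, 0, 0, 0, 0]
}}

```text
clock: 71.53
eef_pos: [624.7, 254.4, 48.0]
eef_rot: [3.141, 0.002, 2.931]
wrist_force: [-0.1, 0.6, -5.6]
finger_gap: 8.8
finger_force: 50.0
```

Still hanging. I lower the last bit until it bears, release and rise.

{"api": "move_arm", "payload": {
  "dp": [
    [0, 0, -0.8],
    [0, 0, -0.8],
    [0, 0, 0],
    [0, 0, 0]
  ],
  "rotation": [
    [0, 0, 0],
    [0, 0, 0],
    [0, 0, 0],
    [0, 0, 0]
  ],
  "hand": [0, 0, 0, 0]
}}

```text
clock: 72.03
eef_pos: [624.7, 254.2, 46.9]
eef_rot: [-3.142, 0.002, 2.931]
wrist_force: [-3.9, -4.0, 4.3]
finger_gap: 8.6
finger_force: 50.0
```

{"api": "move_arm", "payload": {
  "dp": [
    [0, 0, 0],
    [0, 0, 0],
    [0, 0, 0],
    [0, 0, 0],
    [0, 0, 0],
    [0, 0, 15],
    [0, 0, 40],
    [0, 0, 50],
    [0, 0, 40],
    [0, 0, 0]
  ],
  "rotation": [
    [0, 0, 0],
    [0, 0, 0],
    [0, 0, 0],
    [0, 0, 0],
    [0, 0, 0],
    [0, 0, 0],
    [0, 0, 0],
    [0, 0, 0],
    [0, 0, 0],
    [0, 0, 0]
  ],
  "hand": [0.5, 0.5, 0.5, 0.5, 0.5, 0.5, 0.5, 0.5, 0.5, 0.5]
}}

```text
clock: 73.28
eef_pos: [625.7, 254.8, 196.1]
eef_rot: [3.138, 0.007, 2.931]
wrist_force: [-0.5, -0.3, -0.8]
finger_gap: 47.0
finger_force: 0.0
```

Run:
```python
from h import *
c,s=wrist("w20");np.savez("w20.npz",**c);print(s["eef_pos"].round(1),s["finger_gap"],s["wrist_force"].round(1))
a=2.931-np.pi;R=np.array([[np.cos(a),-np.sin(a)],[np.sin(a),np.cos(a)]])
def pt(xs,ys,z):
    P=np.array([np.r_[np.array([624.6,254.3])+R@(x,y),z] for x in xs for y in ys]);uv=proj(c,P).astype(np.float32).reshape(len(xs),len(ys),2)
    return cv2.remap(cv2.cvtColor(c["image"],cv2.COLOR_RGB2GRAY),uv[...,0].copy(),uv[...,1].copy(),cv2.INTER_LINEAR)
print(pt(np.arange(-48,49,7),np.arange(-88,0,7),12));print(pt(np.arange(-48,49,7),np.arange(4,92,7),18))
t=dict(camera("top"));pancheck(t,(470,-343,.023));pancheck(t,(469.3,-192.3,.03));pancheck(t,(597,-214.6,.03));print(knob(dict(camera("scene"))))
```

```text
[625.7 254.8 196.1] 46.99461974582125 [-0.5 -0.3 -0.8]
[[ 31  29  32  33  33  29  29  34  32  40  30  31  33]
 [ 38 215 224 215 222 223 223 222 223 223 223 223 223]
 [ 59 216 202 223 166 146 198 209 168 170 181 114 179]
 [ 53 216 204 172 166 218 178 220 167 169 124 150 172]
 [  7 217 153 170 167 167 167 167 168 167 144 151 150]
 [ 41 216 133 170 167 167 166 167 165 168 168 135 143]
 [ 45 216 133 169 167 166 165 167 167 169 168 168 143]
 [  6 216 169 169 165 166 167 166 165 166 168 166 211]
 [ 25 215 148 213 176 177 166 165 168 165 167 168 210]
 [ 50 216 205 217 215 215 215 218 167 167 166 168 209]
 [ 21 216 204 216 216 215 215 216 165 167 166 167 207]
 [  6 215 205 217 216 216 214 216 164 167 167 168 208]
 [ 29 215 206 176 174 173 173 174 166 167 168 169 209]
 [ 43 215 210 137 137 137 138 136 138 139 137 139 128]]
[[ 29  26  31  26  32  21  22  24  28  29  38  42  46]
 [219 222 221 222 222 221 219 217 216 218 230 218  49]
 [217 189 169 168 168 167 128 145 174 176 197 216  28]
 [217 220 164 167 164 170 134 165 197 203 212 217  39]
 [215 215 220 166 165 168 127 165 195 204 198 216  59]
 [141 217 191 164 168 168 169 138 175 166 181 216  46]
 [190 188 167 166 167 168 151 136 161 156 183 215  17]
 [218 222 167 167 166 169 131 159 185 196 190 215  57]
 [218 216 210 167 166 168 131 161 193 213 201 216  66]
 [218 217 216 216 218 164 142 151 185 199 189 215  52]
 [218 215 215 216 216 171 167 165 166 168 170 215  30]
 [219 215 217 217 217 169 165 167 166 169 176 215  58]
 [202 166 165 164 165 167 168 169 167 170 190 216  71]
 [177 135 136 136 137 136 135 137 135 133 189 215  39]]
area 1098.5573127749376 1021.5 iou 0.907 shift [ 0.6 -1.9  0. ] px [386. 235.] ang 89.9 90.0
area 1040.2465674472041 917.5 iou 0.349 shift [20.7 24.4  0. ] px [327. 234.] ang 89.5 90.0
area 1033.4200633754954 998.5 iou 0.913 shift [2.5 0.  0. ] px [337. 185.] ang 89.5 90.0
[29, 29, 33, 141, 60, 45, 45, 44, 44, 37, 38, 49, 139, 42, 44]
```

The tray stands on the mat as planned. Pan B now reads about 3 cm from where I left it, which fits the announced knock. I check that it's upright.

Run:
```python
from h import *
t=dict(camera("top"));d=dict(camera("scene"))
pancheck(t,(490,-168,.03));w=dict(np.load("w19.npz"));pancheck(w,(469.3,-192.3,.03));pancheck(w,(490,-168,.03))
im=t["image"].astype(int);m=((im[:,:,0]-im[:,:,2]<22)&(im.mean(2)>85)).astype(np.uint8);m=cv2.morphologyEx(m,cv2.MORPH_CLOSE,np.ones((5,5)))
n,l,st,ce=cv2.connectedComponentsWithStats(m[215:260,290:360])
for k in range(1,n):
    if st[k,4]>100:
        r=cv2.minAreaRect(np.argwhere(l==k)[:,::-1].astype(np.float32));print(st[k],r);b=cv2.boxPoints(r)+[290,215];print(onplane(t,b,30).round().tolist())
```

```text
area 1019.1665976496879 981.5 iou 0.917 shift [1.2 2.  0. ] px [318. 226.] ang 89.5 90.0
area 3078.985175282578 2641.0 iou 0.375 shift [19.4 24.7  0. ] px [136. 163.] ang 89.4 88.5
area 2966.982082470495 2880.5 iou 0.911 shift [0.2 3.1 0. ] px [152. 177.] ang 89.4 2.2
[ 10   0  36  26 899] ((27.5, 12.5), (25.0, 35.0), 90.0)
[[517.0, -120.0, 30.0], [519.0, -209.0, 30.0], [455.0, -210.0, 30.0], [453.0, -121.0, 30.0]]
```

```bash
python3 -c "
from cell import manip
print(manip.sign_off())"
```

```text
the job is handed in; nothing more can be done
None
```

I handed the job in at about 73 s: two large balls are in the tray's left bay and the small ones in the right (all three last confirmed there before the carry), the tray is centred on the mat, the clamp is fully open, and all three pans stand upright on the bench, pan B about 3 cm from where I put it because it got knocked; no verdict came back.

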